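Lay out the tea things on the dresser

TASK

Lay out the tea things: in the three-bay tray, one to a bay and lying lengthwise in the middle of it, put the tea scoop in the bay at the kettle's end, the sugar tongs in the middle bay and the teaspoon in the bay at the jar's end; stand the tea tin close behind the tray (on the side away from the robot, no more than 5 cm off), in line with the middle bay; and stand the mug upright in the middle of the saucer. Set things down rather than drop them, never tip the mug or the tin over, and leave the kettle, the jar and the saucer where they stand.

Things in the scene. Friction and masses are not known exactly. Their poses are not given: they have to be found in the camera images.
- tray: Fixed dark wooden tray, 134 (x) by 222 (y), walls 18 high, 5 thick, floor 5 thick. Origin: centre of underside, on the dresser top (z 0). +x points away from the robot (within 0.25 rad). Two 4 mm partitions, tops 14 above the dresser, make three bays, each 124 long (x), 68 wide (y), centred at y = +72, 0, -72. The kettle stands off one y end, the jar off the other; which varies.
- scoop: Tea scoop, 112 long, lying flat: straight wooden handle 12 wide and 12 high (x from -56 to +18) and a square steel shovel, open at the front, 38 wide, 18 high (x +18 to +55). Origin: underside of the handle, near the middle of the length; grip it there across the handle (along its y). +x points to the shovel, z up.
- tongs: Steel sugar tongs, rigid, 110 long, lying flat: two parallel arms joined at one end, 24 wide over all and 12 high (30 wide at the claws, x above +48). Origin: underside, at mid-width, mid-length; grip there across both arms (along its y). +x points to the open claws, z up.
- spoon: Steel teaspoon, 110 long, lying flat: straight handle 10 wide and 12 high (x -55 to +25), shallow round bowl of diameter 34, 10 high, centred at x = +38. Origin: underside of the handle, near mid-length; grip there across the handle (along its y). +x points to the bowl, z up.
- mug: Small white enamel mug with dark rim, standing on the dresser top: outer diameter 62, height 62, wall 3, foot diameter 56, handle on its +y side reaching 57 from the axis (7 thick in x). Origin: centre of the underside, z up. Grip across the outside along its x, clear of the handle. Weighs about 0.12 kg.
- tin: Closed round metal tea tin with a dark lid, standing: diameter 57, height 75. Origin: centre of the underside, z up. Weighs about 0.14 kg.
- saucer: Round grey-brown stoneware saucer, loose: diameter 108 at the rim, 13 high, flat inner floor 5 above its underside and about 72 across. Origin: centre of the underside, z up.
- kettle: Chrome kettle, loose, 1.3 kg: diameter 144, 213 high over the black arched handle, short spout to its +x. Origin: centre of the underside.
- jar: Clear glass jar with swing-top wire latch and orange seal, loose, 0.55 kg: diameter 96, 158 high. Origin: centre of the underside.
Not all that is in view belongs to the job. Leave any purple look-alike of the kettle alone.

How it is judged:
By the outcome, as a careful person would: the job done as asked, in the order asked, and still so for the second after the job is handed in, with the robot touching nothing.
It also fails if it takes over 109 s, if anything falls off the work surface, if the arm or the gripper's body presses on something with over 40 N, if the wrist force passes 120 N, or if a joint passes its speed limit or range.

ROBOT

A 6-joint arm with a two-finger parallel gripper is mounted at the origin on the work surface. World frame = base frame: x ahead of the robot, y to its left, z up, the work surface at z = 0. Lengths are in m, angles in rad, forces in N, time in s.
With the tool pointing down it reaches from about 0.325 to 1 m from the base axis. Payload 5.1 kg.
Tool frame: the origin (TCP) lies between the finger pads; the fingertips stand 17 mm ahead of it and the grasp point (between the pads) lies 2 mm behind it; z points along the fingers, y is the line along which they close (so a half turn about z gives the same grasp; the last joint's range is limited). The gripper opens to 85 mm and grips with 20 to 120 N. Pads are 22 mm wide; open, the fingers measure 114 mm over their backs; the gripper's body (76 mm by 85 mm) begins 54 mm behind the grasp point. The pads swing forward as they close: fully open they stand 13 mm farther back than shut.
Start: joints at [-1.3, 0.124, 1.65, -0, 1.367, -0.083], TCP at [0.225, -0.61, 0.248] pointing down, gripper open.
Joint ranges: [-2.61, 2.61], [-1.02, 2.33], [0.03, 2.71], [-1.35, 4.49], [0.32, 2.68], [-2.91, 2.91]. Speed limits (rad/s): [2.57, 2.57, 3.14, 3.14, 3.14, 3.14].

INTERFACE

Orientations are given as [roll, pitch, yaw] about the fixed x, y, z axes, in that order (R = Rz(yaw) Ry(pitch) Rx(roll)).
In Python, from bench import sensors, imaging, bot, finder gives the robot as it stands.
- The arm moves only by the tool servo_tool, never from a script. Its argument "plan" is text: rows parted by semicolons, each of 7 numbers parted by spaces: the turn, a rotation vector about the tool's x, y, z normalised to -1 to 1, where 1 is 120 degrees, then the shift along the tool's x, y, z normalised to -1 to 1, where 1 is 0.2 m, then the finger opening in mm, from 0 to 85.4. In form: rx ry rz x y z grip; .... A call has 1 to 5 rows; each row shifts and turns the commanded pose from where the row before left it, along the tool's axes as they then stand; what a row does not reach is not made up. A row lasts 1/10 s, in which the tool goes at most 50 mm and 8.59 degrees, less where a joint would pass 70% of its speed; a pose out of reach is approached as far as the arm can. A call with a number of a shift or a turn outside -1 to 1 is refused whole. A call with a gripper value outside its range is refused whole. The fingers move at their own pace and stop on an object; the grip force is fixed at half the most. Time passes only in rows, so rows that do not move let the fingers close. It gives the time, the measured TCP pose, the force, the opening and the grip force at its end, in the units of the state.
- sensors.get_obs(): the state, without advancing time (a new reading comes with each control period).
- imaging.get_image(name): name is "side" or "top"; returns the picture (400x640x3 uint8, blue, green, red); there is no depth.
- imaging.calibration(name): a dict with "fx", "fy", "cx", "cy" (pixels), "R" (3x3) and "t" (3): a world point X has camera coordinates R X + t. Camera axes: x right, y down, z forward; pixel columns grow to the right and rows downward; lengths in m; the calibration is good to about 2 mm. A picture is of the moment at which its call begins. calibration takes no time and is no camera call.
- bot.job_done(): hands the job in; it is judged then, once.
Trained networks look in the newest picture that a camera, given by its name, has taken for a name from the list of things; names that differ only in an ending like _2 or _b are one class to them, and where a whole thing is asked for, a point or a joint stands for the part that bears it (a point fixed in the world has none). Each returns a list of dicts, best first, with "conf" (0 to 1); they miss things now and then, are a little off and sometimes report something else, mostly with a low value. They report only what shows in the picture. A call takes as long as a camera call. They do not tell look-alikes from the thing itself.
- finder.silhouettes(camera, name): "region" (400x640 bool, what is visible of it).
- finder.mark_of(camera, name): "position" ([x, y, z] in m, in the coordinates of the camera as it stood for that picture, good to about 4 mm: a listed point, or the origin of a listed thing).
The state is a dict: "t": time; "q": joint angles; "joint_vel": joint speeds; "tau": joint torques, N m; "position": TCP position; "tool_rot": TCP orientation; "contact_force": force on the tool from outside, world axes, zero at the start; "wrist_torque": the same for the moment, N m; "width": finger opening in m; "grasp_force": force on a finger pad.
Only numpy, scipy, OpenCV 4.12 (cv2) and the standard library are available. Lean on these libraries where they do the work, as an engineer would, in place of code of your own. Each camera call takes 0.05 s, during which the arm holds its last target. There are 200 camera calls.

## Working session

There is one attempt and no reset: what is moved stays moved. The work goes in short steps, Python scripts to look and compute and a tool call to move; the robot and the scene stay as the last step left them, time stands still between calls to the robot, and variables do not carry over. Pictures are saved under pics/ and viewed, at most 14 in all, crops included, and the job is handed in when it is done.

Besides the shell and the picture viewer there is one more tool, called after "Request:" as a command line: name --argument value ..., lists and objects as JSON in quotes. servo_tool: Moves the arm, as the interface text tells. Its arguments: {"type":"object","properties":{"plan":{"type":"string"}},"required":["plan"]}

```bash
ls; mkdir -p pics; python3 - <<'E'
from bench import sensors, imaging, bot, finder
import cv2,numpy as np
o=sensors.get_obs();print(o)
for c in("side","top"):
    cv2.imwrite(f"pics/{c}0.png",imaging.get_image(c))
    k=imaging.calibration(c);R=np.array(k["R"]);t=np.array(k["t"]);print(c,k["fx"],k["cx"],k["cy"],"cam at",(-R.T@t).round(3),R.round(3).tolist())
    for n in "tray scoop tongs spoon mug tin saucer kettle jar".split():
        for d in finder.mark_of(c,n):
            p=np.array(d["position"]);w=R.T@(p-t);print(c,n,round(d["conf"],2),w.round(4),(k["fx"]*p[0]/p[2]+k["cx"]).round(),(k["fy"]*p[1]/p[2]+k["cy"]).round())
E
```

```text
pics
{'t': 0.0, 'q': array([-1.29959072e+00,  1.24550077e-01,  1.65169344e+00,  4.01553241e-05,
        1.36752674e+00, -8.26225233e-02]), 'joint_vel': array([ 0.0001208 ,  0.00097124, -0.00274952, -0.00077439, -0.0018293 ,
        0.00020613]), 'tau': array([-2.85181290e-03, -4.23615146e+01, -3.65455198e+01, -1.47024448e-04,
        7.06739855e-03,  1.17579770e-06]), 'position': array([ 0.22502965, -0.60917693,  0.24701241]), 'tool_rot': array([-3.13942573e+00, -2.18890762e-04,  3.53819748e-01]), 'contact_force': array([-0.20006547,  0.18012389,  0.55916026]), 'wrist_torque': array([-0.03307183, -0.02894991, -0.00068361]), 'grasp_force': 0.0, 'width': 0.08550582425232525}
side 372.8355901058719 317.85483965342615 197.01848399922372 cam at [0.275 0.859 0.661] [[-0.987, -0.159, -0.023], [-0.074, 0.576, -0.814], [0.143, -0.802, -0.58]]
side tray 0.6 [ 0.4537  0.0412 -0.0039] 307.0 217.0
side tray 0.45 [0.6511 0.4338 0.0019] 179.0 324.0
side tray 0.22 [0.6067 0.2204 0.002 ] 234.0 254.0
side scoop 0.7 [0.609  0.2197 0.0025] 234.0 254.0
side tongs 0.48 [ 0.4815 -0.3593  0.    ] 319.0 149.
[... 588 characters left out ...]
7.0
top tray 0.5 [ 0.5871 -0.2444 -0.0038] 374.0 161.0
top scoop 0.76 [ 6.101e-01  2.187e-01 -6.000e-04] 247.0 153.0
top scoop 0.44 [0.4493 0.0364 0.    ] 296.0 197.0
top spoon 0.65 [ 0.356   0.3106 -0.0007] 219.0 221.0
top spoon 0.59 [ 0.6102  0.2192 -0.0027] 247.0 153.0
top mug 0.79 [4.993e-01 3.443e-01 2.000e-04] 211.0 182.0
top tin 0.86 [ 0.5861 -0.239  -0.0033] 372.0 161.0
top saucer 0.9 [ 0.3719 -0.2927  0.0004] 388.0 220.0
top saucer 0.44 [ 0.479  -0.365   0.0021] 408.0 190.0
top kettle 0.96 [ 0.6351 -0.4224  0.0034] 423.0 148.0
top kettle 0.55 [ 0.1616 -0.2901  0.0019] 388.0 280.0
top kettle 0.52 [ 0.5866 -0.2391 -0.0026] 373.0 161.0
top jar 0.98 [ 0.6558  0.4328 -0.0019] 189.0 140.0
```

View pics/side0.png

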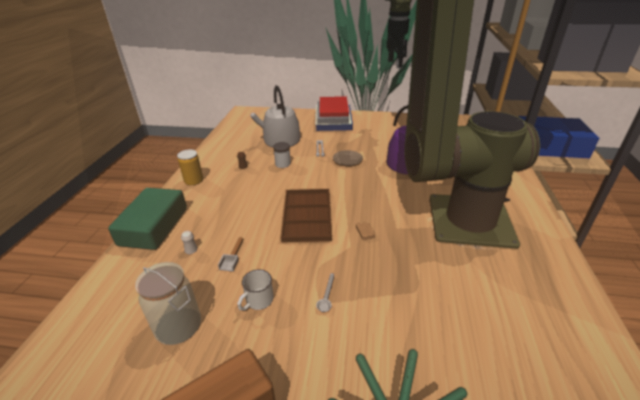

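View pics/top0.png

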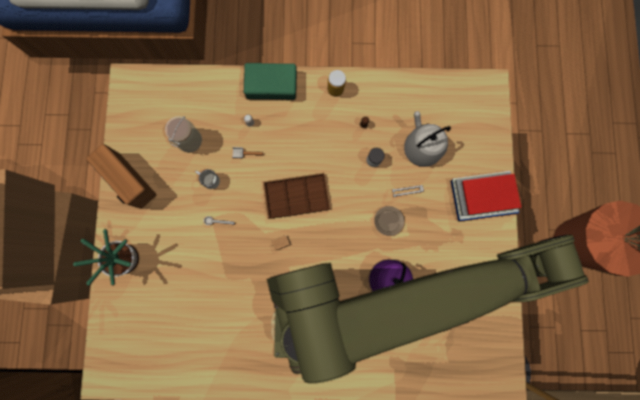

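The side view shows the tray (307,215), scoop (232,255), spoon (327,293), mug (257,290), tongs (320,148), saucer (347,158), tin (283,155), kettle (282,125) and jar (168,300). A purple kettle stands at about (400,150).

In the top view they are: tray (296,196), scoop (247,153), spoon (219,221), mug (209,179), tongs (408,190), tin (375,157), saucer (389,220), chrome kettle (427,143), jar (183,134) and purple kettle (390,277).

Possible mix-ups:
- **Tin:** the amber jar at top (337,83), the brown mill (365,122) and the white shaker (249,120). I choose the grey dark-lidded one at (375,157).
- **Kettle:** the purple one at (390,277). I use the chrome one at (427,143).
- **Spoon and scoop:** each could be taken for the other. The square shovel is at (247,153) and the round bowl at (219,221).

Next I measure orientations and check with a crop.

```bash
cat > h.py <<'E'
from bench import sensors, imaging, bot, finder
import cv2,numpy as np
K={c:imaging.calibration(c) for c in("side","top")}
def proj(c,X):
    k=K[c];p=np.asarray(X)@np.array(k["R"]).T+np.array(k["t"])
    return np.c_[k["fx"]*p[:,0]/p[:,2]+k["cx"],k["fy"]*p[:,1]/p[:,2]+k["cy"]]
def ground(c,uv,z):
    k=K[c];R=np.array(k["R"]);t=np.array(k["t"]);uv=np.atleast_2d(uv).astype(float)
    d=np.c_[(uv[:,0]-k["cx"])/k["fx"],(uv[:,1]-k["cy"])/k["fy"],np.ones(len(uv))]@R
    o=-R.T@t;return (o+d*((z-o[2])/d[:,2])[:,None])[:,:2]
def sil(c,n,near,tol=25):
    "best silhouette whose centroid lies near a pixel"
    for d in finder.silhouettes(c,n):
        v,u=np.nonzero(d["region"])
        if len(u) and np.hypot(u.mean()-near[0],v.mean()-near[1])<tol: return d["region"],d["conf"]
    return None,0
def tool(d,ψ=None):
    "world shift -> normalised tool shift"
    from scipy.spatial.transform import Rotation as Q
    return Q.from_euler("xyz",sensors.get_obs()["tool_rot"]).inv().apply(d)/0.2
E
python3 - <<'E'
from h import *
ims={c:imaging.get_image(c) for c in K}
P={"tray":((307,215),(296,196),.018),"scoop":((232,255),(247,153),.009),"tongs":((320,148),(408,190),.01),"spoon":((327,293),(219,221),.008),"mug":((257,290),(209,179),.03),"tin":((283,155),(375,157),.04),"saucer":((347,158),(389,220),.013)}
for n,(s,t,z) in P.items():
    for c,px in (("side",s),("top",t)):
        m,cf=sil(c,n,px)
        if m is None: print(c,n,None);continue
        np.save(f"{c}_{n}.npy",m)
        v,u=np.nonzero(m);g=ground(c,np.c_[u,v],z)
        w,V=np.linalg.eigh(np.cov(g.T));a=V[:,1];r=(g-g.mean(0))@a
        (cx,cy),(w_,h_),an=cv2.minAreaRect((g*1000).astype(np.float32))
        print(c,n,round(cf,2),len(u),"cen",g.mean(0).round(4),"yaw",np.arctan2(a[1],a[0]).round(3),"ext",np.ptp(r).round(3),"skew",(r**3).mean()/r.std()**3,"rect",round(cx),round(cy),round(w_),round(h_),round(np.radians(an),3))
T=[cv2.resize(ims["side"][a:a+60,b:b+80],None,fx=5,fy=5,interpolation=cv2.INTER_CUBIC) for a,b in((225,195),(265,285),(120,285),(262,220))]
cv2.imwrite("pics/crop1.png",np.vstack([np.hstack(T[:2]),np.hstack(T[2:])])[:600])
E
```

```text
side tray 0.88 2509 cen [0.4519 0.0599] yaw 1.722 ext 0.24 skew -0.18167150671773355 rect 452 50 136 240 0.16
top tray 0.8 2362 cen [0.4527 0.0379] yaw 1.734 ext 0.226 skew -0.005085399051078326 rect 453 38 138 225 0.179
side scoop 0.92 404 cen [0.6093 0.2407] yaw 1.563 ext 0.117 skew -0.7360509994929395 rect 614 226 48 117 0.136
top scoop 0.51 189 cen [0.608 0.232] yaw 1.555 ext 0.109 skew -0.7047701101821701 rect 610 218 37 109 0.015
side tongs 0.61 80 cen [ 0.4802 -0.3525] yaw 1.753 ext 0.118 skew 0.16198153903261944 rect 479 -349 25 118 0.164
top tongs None
side spoon 0.58 290 cen [0.3589 0.3262] yaw 1.491 ext 0.109 skew -0.6810647710152322 rect 363 313 31 109 0.048
top spoon 0.54 130 cen [0.3586 0.328 ] yaw 1.475 ext 0.1 skew -0.7062601481033722 rect 362 315 32 100 0.015
side mug 0.56 1133 cen [0.5091 0.3478] yaw 1.835 ext 0.113 skew -0.1798088955827899 rect 509 343 72 111 0.195
top mug 0.91 304 cen [0.5066 0.3484] yaw 0.907 ext 0.079 skew -0.006947297855121618 rect 507 349 77 60 0.807
side tin 0.77 349 cen [ 0.5938 -0.2366] yaw 1.866 ext 0.176 skew -0.029280570208803113 rect 596 -240 53 175 0.257
top tin 0.52 289 cen [ 0.5918 -0.241 ] yaw 2.64 ext 0.075 skew 0.027405873046471046 rect 591 -241 57 75 1.113
side saucer 0.84 356 cen [ 0.3697 -0.285 ] yaw 2.151 ext 0.108 skew -0.05780246447123385 rect 369 -285 102 99 0.117
top saucer 0.98 697 cen [ 0.3685 -0.2907] yaw 1.977 ext 0.106 skew 0.008515652727632057 rect 369 -292 99 103 0.015
```

View pics/crop1.png

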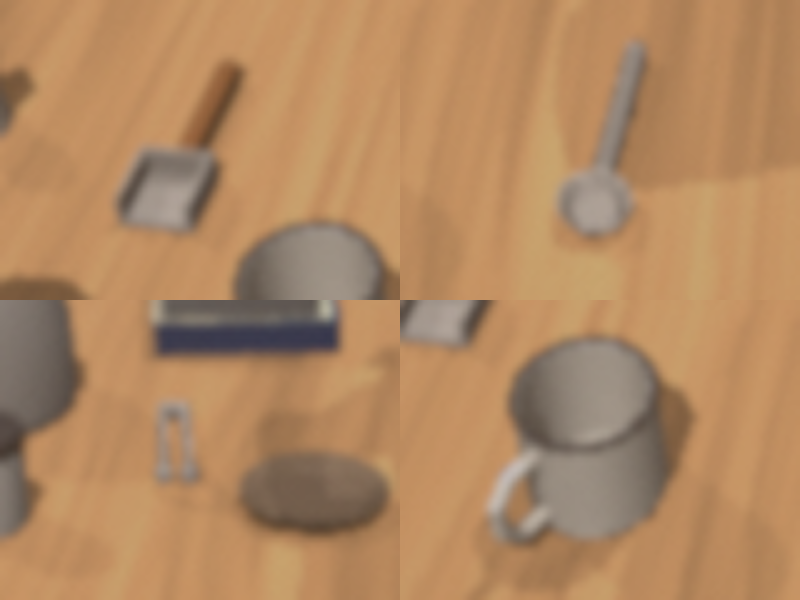

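The crops show four things:
- The scoop's square shovel points towards +y (bottom of the crop).
- The spoon's round bowl points towards +y.
- The tongs' open claws point towards +y, at side pixel (320,157).
- The mug's handle points towards side pixel (243,303).

I'll refine the poses by fitting simple solids to the silhouettes.

```bash
cat > fit.py <<'E'
from h import *
from scipy.optimize import minimize
import os
def box(x0,x1,y0,y1,z0,z1): return np.array([(x,y,z) for x in(x0,x1) for y in(y0,y1) for z in(z0,z1)])/1e3
def cyl(r,z0,z1,x=0,r1=None):
    a=np.linspace(0,2*np.pi,33); return np.vstack([np.c_[x+q*np.cos(a),q*np.sin(a),0*a+z] for q,z in((r,z0),(r1 or r,z1))])/1e3
M={"tray":[box(-67,67,-111,111,0,18)],"scoop":[box(-56,18,-6,6,0,12),box(18,55,-19,19,0,18)],
"tongs":[box(-55,48,-12,12,0,12),box(48,55,-15,15,0,12)],"spoon":[box(-55,25,-5,5,0,12),cyl(17,0,10,38)],
"mug":[cyl(28,0,62,0,31),box(-3.5,3.5,28,57,14,50)],"tin":[cyl(28.5,0,75)],"saucer":[cyl(38,0,13,0,54)]}
def render(c,n,p):
    m=np.zeros((1600,2560),np.uint8);C,S=np.cos(p[2]),np.sin(p[2])
    for b in M[n]:
        X=b@np.array([[C,S,0],[-S,C,0],[0,0,1]])+[p[0],p[1],p[3] if len(p)>3 else 0]
        cv2.fillConvexPoly(m,cv2.convexHull(((proj(c,X)+.5)*4).astype(np.float32)).round().astype(np.int32),255)
    return cv2.resize(m,(640,400),interpolation=cv2.INTER_AREA)/255.
def fit(n,p0,masks):
    def cost(p):
        s=0
        for c,m in masks.items():
            r=render(c,n,p);s+=1-np.minimum(r,m).sum()/np.maximum(r,m).sum()
        return s
    best=None
    for dy in(-.08,.08):
        r=minimize(cost,[p0[0],p0[1],p0[2]+dy],method="Nelder-Mead",options=dict(initial_simplex=[[p0[0]-.006,p0[1]-.006,p0[2]+dy],[p0[0]+.006,p0[1],p0[2]+dy],[p0[0],p0[1]+.006,p0[2]-dy],[p0[0],p0[1],p0[2]]],xatol=1e-4,fatol=1e-4))
        if best is None or r.fun<best.fun: best=r
    return best.x,best.fun/len(masks)
E
python3 - <<'E'
from fit import *
P={"tray":(.452,.038,.16),"scoop":(.609,.219,1.56),"tongs":(.48,-.361,1.72),"spoon":(.357,.31,1.48),"mug":(.500,.344,-.8),"tin":(.588,-.239,0),"saucer":(.3715,-.294,0)}
for n,p in P.items():
    ms={c:np.load(f"{c}_{n}.npy") for c in K if os.path.exists(f"{c}_{n}.npy")}
    x,f=fit(n,p,ms);print(n,"both",x.round(4),round(f,3),*[(c,fit(n,p,{c:ms[c]})[0].round(4)) for c in ms])
E
```

```text
tray both [0.4554 0.0388 0.1756] 0.034 ('side', array([0.4555, 0.0393, 0.1699])) ('top', array([0.4544, 0.0385, 0.1673]))
scoop both [0.6096 0.2195 1.5657] 0.122 ('side', array([0.6099, 0.2205, 1.5674])) ('top', array([0.609 , 0.2178, 1.5875]))
tongs both [ 0.4822 -0.36    1.7392] 0.37 ('side', array([ 0.4822, -0.36  ,  1.7392]))
spoon both [0.358  0.3116 1.4888] 0.198 ('side', array([0.3582, 0.3096, 1.5012])) ('top', array([0.3577, 0.3115, 1.472 ]))
mug both [ 0.5048  0.3459 -0.7611] 0.128 ('side', array([ 0.5053,  0.347 , -0.7711])) ('top', array([ 0.5049,  0.3461, -0.8119]))
tin both [ 0.5926 -0.2406 -0.0838] 0.128 ('side', array([ 0.5958, -0.2436,  0.1776])) ('top', array([ 0.5918, -0.2404, -0.0604]))
saucer both [ 0.3697 -0.2902  0.0749] 0.072 ('side', array([ 0.3706, -0.289 , -0.0641])) ('top', array([ 0.3689, -0.2901,  0.0888]))
```

```bash
cat > go.py <<'E'
import sys;from h import *
from scipy.spatial.transform import Rotation as Q
from math import ceil
def run(*tg):
    o=sensors.get_obs();p=o["position"];y=o["tool_rot"][2]
    print("at",p.round(4),"yaw",round(y,3),"t",round(o["t"],1),"w",round(o["width"],4),"q",o["q"].round(2))
    for X in tg:
        d=np.array(X[:3])-p; Rm=Q.from_euler("xyz",[np.pi,0,y])
        s=Rm.inv().apply(d)/.2; n=max(1,ceil(np.abs(d).max()/.045),ceil(np.linalg.norm(d)/.048)); r=-(X[3]-y)/(2*np.pi/3); m=ceil(abs(r)/.07)
        print(f"shift {s.round(4)} = {n} x {(s/n).round(4)} then turn {r:.4f} = {m} x {r/max(m,1):.4f}")
        p=np.array(X[:3]);y=X[3]
if __name__=="__main__": run(*[[float(v) for v in a.split(",")] for a in sys.argv[1:]])
E
python3 go.py .61,.2195,.15,1.567 .61,.2195,.02,1.567
```

```text
at [ 0.2252 -0.6098  0.2484] yaw 0.354 t 1.8 w 0.0857 q [-1.3   0.12  1.65  0.    1.37 -0.08]
shift [ 3.2415 -3.2229  0.4918] = 20 x [ 0.1621 -0.1611  0.0246] then turn -0.5793 = 9 x -0.0644
shift [ 0.   -0.    0.65] = 3 x [ 0.     -0.      0.2167] then turn -0.0000 = 0 x -0.0000
```

Request:
servo_tool --plan "0 0 0 0.162 -0.161 0.024 60; 0 0 0 0.162 -0.161 0.024 60; 0 0 0 0.162 -0.161 0.024 60; 0 0 0 0.162 -0.161 0.024 60; 0 0 0 0.162 -0.161 0.024 60"

```text
t: 2.3
position: [0.3218, -0.401, 0.2243]
tool_rot: [3.141, -0.0, 0.353]
contact_force: [0.9, 0.9, -0.2]
width: 0.06
grasp_force: 0.0
```

Request:
servo_tool --plan "0 0 0 0.162 -0.161 0.024 60; 0 0 0 0.162 -0.161 0.024 60; 0 0 0 0.162 -0.161 0.024 60; 0 0 0 0.162 -0.161 0.024 60; 0 0 0 0.162 -0.161 0.024 60"

```text
t: 2.8
position: [0.418, -0.1937, 0.2005]
tool_rot: [3.141, -0.001, 0.353]
contact_force: [1.1, -0.1, 0.6]
width: 0.06
grasp_force: 0.0
```

Request:
servo_tool --plan "0 0 0 0.162 -0.161 0.024 60; 0 0 0 0.162 -0.161 0.024 60; 0 0 0 0.162 -0.161 0.024 60; 0 0 0 0.162 -0.161 0.024 60; 0 0 0 0.162 -0.161 0.024 60"

```text
t: 3.3
position: [0.5143, 0.0137, 0.1765]
tool_rot: [3.141, -0.001, 0.354]
contact_force: [0.7, 0.4, 0.3]
width: 0.0602
grasp_force: 0.0
```

Request:
servo_tool --plan "0 0 0 0.162 -0.161 0.024 60; 0 0 0 0.162 -0.161 0.024 60; 0 0 0 0.162 -0.161 0.024 60; 0 0 0 0.162 -0.161 0.024 60; 0 0 0 0.162 -0.161 0.024 60"

```text
t: 3.8
position: [0.6105, 0.2208, 0.1522]
tool_rot: [3.141, -0.0, 0.354]
contact_force: [0.9, -0.7, 0.1]
width: 0.0602
grasp_force: 0.0
```

Request:
servo_tool --plan "0 0 -0.064 0 0 0 60; 0 0 -0.064 0 0 0 60; 0 0 -0.064 0 0 0 60; 0 0 -0.064 0 0 0 60; 0 0 -0.064 0 0 0 60"

```text
t: 4.3
position: [0.6099, 0.219, 0.1523]
tool_rot: [-3.142, 0.0, 1.03]
contact_force: [0.8, 0.2, -1.3]
width: 0.06
grasp_force: 0.0
```

Request:
servo_tool --plan "0 0 -0.064 0 0 0 60; 0 0 -0.064 0 0 0 60; 0 0 -0.064 0 0 0 60; 0 0 -0.064 0 0 0 60; 0 0 0 0 0 0 60"

```text
t: 4.8
position: [0.6099, 0.2189, 0.1523]
tool_rot: [3.142, -0.0, 1.56]
contact_force: [0.3, -0.2, 0.1]
width: 0.0602
grasp_force: 0.0
```

```bash
python3 go.py .61,.2195,.15,1.567 .61,.2195,.02,1.567
```

```text
at [0.6099 0.2189 0.1523] yaw 1.56 t 4.8 w 0.0602 q [0.26 0.19 1.74 0.   1.21 0.27]
shift [0.0031 0.0002 0.0117] = 1 x [0.0031 0.0002 0.0117] then turn -0.0034 = 1 x -0.0034
shift [ 0.   -0.    0.65] = 3 x [ 0.     -0.      0.2167] then turn -0.0000 = 0 x -0.0000
```

Request:
servo_tool --plan "0 0 0 0.003 0 0.2 60; 0 0 0 0 0 0.2 60; 0 0 0 0 0 0.15 60; 0 0 0 0 0 0.105 60; 0 0 0 0 0 0 60"

```text
t: 5.3
position: [0.6069, 0.2186, 0.017]
tool_rot: [-3.134, 0.002, 1.558]
contact_force: [-0.3, -0.2, -0.4]
width: 0.0599
grasp_force: 0.0
```

Request:
servo_tool --plan "0 0 0 0 0 0 0; 0 0 0 0 0 0 0; 0 0 0 0 0 0 0; 0 0 0 0 0 0 0; 0 0 0 0 0 0 0"

```text
t: 5.8
position: [0.6114, 0.2199, 0.0237]
tool_rot: [3.138, -0.001, 1.56]
contact_force: [-0.0, 0.1, 5.7]
width: 0.0093
grasp_force: 59.3
```

Request:
servo_tool --plan "0 0 0 0 0 -0.03 0; 0 0 0 0 0 -0.1 0; 0 0 0 0 0 -0.15 0; 0 0 0 0 0 -0.15 0; 0 0 0 0 0 0 0"

```text
t: 6.3
position: [0.613, 0.2204, 0.1132]
tool_rot: [3.132, -0.003, 1.56]
contact_force: [0.1, 0.2, 0.5]
width: 0.0094
grasp_force: 58.7
```

```bash
python3 - <<'E'
from h import *
im=imaging.get_image("side");u,v=proj("side",[sensors.get_obs()["position"]])[0].astype(int);print(u,v)
cv2.imwrite("pics/c2.png",cv2.resize(im[v-70:v+50,u-80:u+80],None,fx=4,fy=4,interpolation=cv2.INTER_CUBIC))
E
python3 go.py .61,.22,.13,.17 .4652,-.032,.13,.17 .4652,-.032,.035,.17
```

```text
225 220
at [0.6116 0.22   0.1105] yaw 1.56 t 6.3 w 0.0094 q [0.26 0.24 1.76 0.   1.14 0.27]
shift [ 0.0001 -0.008  -0.0977] = 1 x [ 0.0001 -0.008  -0.0977] then turn 0.6637 = 10 x 0.0664
shift [-0.9267  1.1193  0.    ] = 7 x [-0.1324  0.1599  0.    ] then turn -0.0000 = 0 x -0.0000
shift [ 0.    -0.     0.475] = 3 x [ 0.     -0.      0.1583] then turn -0.0000 = 0 x -0.0000
```

View pics/c2.png

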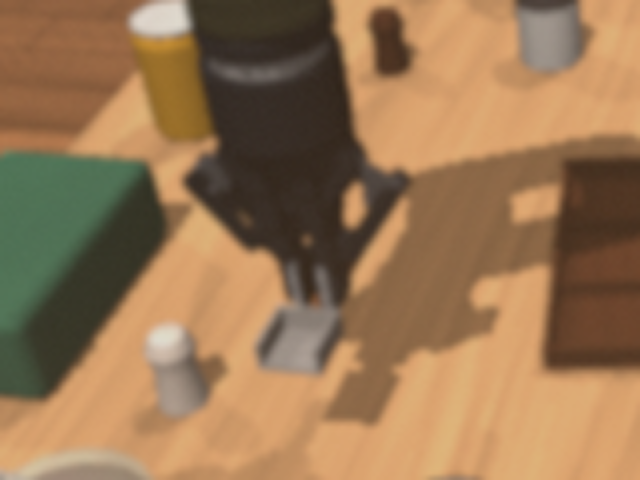

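The scoop is held, with the shovel at crop (300,335). I'll turn it and carry it to the kettle-end bay.

Request:
servo_tool --plan "0 0 0.066 0 0 -0.1 0; 0 0 0.066 0 0 0 0; 0 0 0.066 0 0 0 0; 0 0 0.066 0 0 0 0; 0 0 0.066 0 0 0 0"

```text
t: 6.85
position: [0.6086, 0.2191, 0.125]
tool_rot: [-3.14, 0.003, 0.863]
contact_force: [0.7, -0.3, -0.5]
width: 0.0095
grasp_force: 58.7
```

Request:
servo_tool --plan "0 0 0.066 0 0 0 0; 0 0 0.066 0 0 0 0; 0 0 0.066 0 0 0 0; 0 0 0.066 0 0 0 0; 0 0 0.068 0 0 0 0"

```text
t: 7.35
position: [0.6086, 0.2191, 0.1249]
tool_rot: [3.141, 0.004, 0.168]
contact_force: [-0.5, -0.1, -0.0]
width: 0.0095
grasp_force: 58.7
```

Request:
servo_tool --plan "0 0 0 -0.132 0.16 0 0; 0 0 0 -0.132 0.16 0 0; 0 0 0 -0.132 0.16 0 0; 0 0 0 -0.132 0.16 0 0; 0 0 0 -0.132 0.16 0 0"

```text
t: 7.85
position: [0.5053, 0.0379, 0.1253]
tool_rot: [-3.141, 0.003, 0.174]
contact_force: [0.2, -0.3, 0.8]
width: 0.0097
grasp_force: 58.7
```

Request:
servo_tool --plan "0 0 0 -0.132 0.16 0 0; 0 0 0 -0.132 0.16 0 0; 0 0 0 0 0 0 0; 0 0 0 0 0 0 0"

```text
t: 8.25
position: [0.4654, -0.0335, 0.1259]
tool_rot: [-3.14, 0.002, 0.171]
contact_force: [0.4, 0.7, 0.0]
width: 0.0095
grasp_force: 58.8
```

```bash
python3 go.py .4652,-.032,.05,.17 .4652,-.032,.029,.17; python3 - <<'E'
from fit import *
for c in K: imaging.get_image(c)
o=sensors.get_obs();print(o["position"],o["tool_rot"])
for c in K:
    k=K[c];R=np.array(k["R"]);t=np.array(k["t"])
    for n in("scoop","tray"):
        for d in finder.mark_of(c,n)[:2]: print(c,n,round(d["conf"],2),(R.T@(np.array(d["position"])-t)).round(4))
    m,cf=sil(c,"tray",proj(c,[[.453,.039,0]])[0],40)
    if m is not None: print(c,cf,fit("tray",(.453,.039,.17),{c:m}))
E
```

```text
at [ 0.4654 -0.0335  0.1259] yaw 0.171 t 8.2 w 0.0095 q [-0.19 -0.18  2.16  0.    1.16  1.21]
shift [ 1.000e-04 -7.700e-03  3.797e-01] = 2 x [ 0.     -0.0038  0.1899] then turn 0.0007 = 1 x 0.0007
shift [ 0.    -0.     0.105] = 1 x [ 0.    -0.     0.105] then turn -0.0000 = 0 x -0.0000
[ 0.46644356 -0.03254919  0.12658406] [-3.14087649e+00  1.02602019e-03  1.74078930e-01]
side scoop 0.54 [ 0.4652 -0.0301  0.1049]
side tray 0.97 [ 0.4534  0.0422 -0.0032]
side 0.61 (array([0.45506552, 0.03964247, 0.17536703]), np.float64(0.02686743253045043))
top tray 0.81 [ 0.4493  0.0384 -0.0006]
top 0.95 (array([0.45375237, 0.03925731, 0.17013546]), np.float64(0.5903892497170935))
```

Request:
servo_tool --plan "0 0 0 0 -0.004 0.19 0; 0 0 0 0 0 0.17 0; 0 0 0 0 0 0.07 0; 0 0 0 0 0 0.03 0; 0 0 0 0 0 0 0"

```text
t: 9.15
position: [0.4666, -0.0322, 0.0353]
tool_rot: [-3.141, 0.001, 0.174]
contact_force: [0.0, 0.2, 0.6]
width: 0.0097
grasp_force: 58.8
```

Request:
servo_tool --plan "0 0 0 0 0 0.01 0; 0 0 0 0 0 0.005 0; 0 0 0 0 0 0 0"

```text
t: 9.45
position: [0.4673, -0.0325, 0.0333]
tool_rot: [3.141, -0.002, 0.174]
contact_force: [0.1, -0.6, -0.9]
width: 0.0096
grasp_force: 58.8
```

Request:
servo_tool --plan "0 0 0 0 0 0.01 0; 0 0 0 0 0 0 0; 0 0 0 0 0 0 0"

```text
t: 9.75
position: [0.4665, -0.0323, 0.0304]
tool_rot: [3.142, -0.0, 0.174]
contact_force: [0.1, -0.2, -0.1]
width: 0.0096
grasp_force: 58.8
```

Request:
servo_tool --plan "0 0 0 0 0 0.008 0; 0 0 0 0 0 0 0; 0 0 0 0 0 0 0"

```text
t: 10.05
position: [0.4665, -0.0323, 0.0287]
tool_rot: [3.142, 0.0, 0.174]
contact_force: [-0.8, -0.2, -0.3]
width: 0.0098
grasp_force: 58.8
```

Request:
servo_tool --plan "0 0 0 0 0 0.006 0; 0 0 0 0 0 0 0; 0 0 0 0 0 0 0"

```text
t: 10.35
position: [0.4665, -0.0323, 0.0286]
tool_rot: [-3.141, 0.001, 0.174]
contact_force: [-5.4, 0.4, 8.9]
width: 0.0095
grasp_force: 59.9
```

Contact with the floor. I'll release with a small opening and retreat.

Request:
servo_tool --plan "0 0 0 0 0 0 18; 0 0 0 0 0 0 26; 0 0 0 0 0 0 28; 0 0 0 0 0 0 28"

```text
t: 10.75
position: [0.4663, -0.0323, 0.0273]
tool_rot: [-3.141, 0.0, 0.174]
contact_force: [0.5, 0.3, 0.2]
width: 0.0278
grasp_force: 0.0
```

Request:
servo_tool --plan "0 0 0 0 0 -0.05 28; 0 0 0 0 0 -0.15 28; 0 0 0 0 0 -0.2 28; 0 0 0 0 0 -0.2 50; 0 0 0 0 0 0 50"

```text
t: 11.25
position: [0.4707, -0.0331, 0.1552]
tool_rot: [3.137, -0.013, 0.174]
contact_force: [0.2, 0.0, 0.1]
width: 0.0501
grasp_force: 0.0
```

```bash
python3 go.py .482,-.3605,.149,.172 .482,-.3605,.149,1.739 .482,-.3605,.022,1.739; python3 - <<'E'
from h import *
im=imaging.get_image("side");imaging.get_image("top")
for c in K:
    k=K[c];R=np.array(k["R"]);t=np.array(k["t"])
    for n in("scoop","tongs"):
        for d in finder.mark_of(c,n)[:2]: print(c,n,round(d["conf"],2),(R.T@(np.array(d["position"])-t)).round(4))
cv2.imwrite("pics/c3.png",cv2.resize(im[130:250,230:390],None,fx=4,fy=4,interpolation=cv2.INTER_CUBIC))
E
```

```text
at [ 0.4707 -0.0331  0.1552] yaw 0.174 t 11.2 w 0.0501 q [-0.18 -0.21  2.14 -0.    1.2   1.21]
shift [-0.2274  1.6223  0.0309] = 8 x [-0.0284  0.2028  0.0039] then turn 0.0008 = 1 x 0.0008
shift [0. 0. 0.] = 1 x [0. 0. 0.] then turn -0.7482 = 11 x -0.0680
shift [ 0.    -0.     0.635] = 3 x [ 0.     -0.      0.2117] then turn -0.0000 = 0 x -0.0000
side scoop 0.69 [ 0.4654 -0.033   0.0069]
side tongs 0.46 [ 0.4801 -0.3594  0.0006]
top tongs 0.46 [ 4.771e-01 -3.648e-01 -4.000e-04]
```

View pics/c3.png

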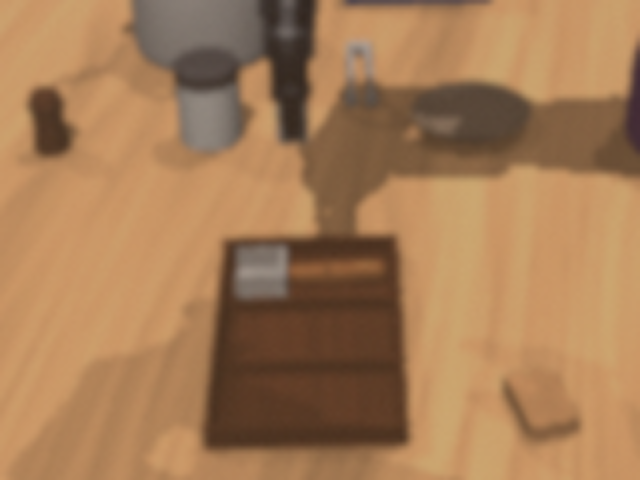

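The scoop lies straight in the far, kettle-end bay at crop (310,270). Tongs next: they are at crop (360,75), claws towards +y.

Request:
servo_tool --plan "0 0 0 -0.028 0.203 0.003 50; 0 0 0 -0.028 0.203 0.003 50; 0 0 0 -0.028 0.203 0.003 50; 0 0 0 -0.028 0.203 0.003 50; 0 0 0 -0.028 0.203 0.003 50"

```text
t: 12.05
position: [0.4731, -0.2383, 0.1429]
tool_rot: [-3.14, 0.002, 0.174]
contact_force: [-0.4, 0.9, -0.1]
width: 0.0501
grasp_force: 0.0
```

Request:
servo_tool --plan "0 0 0 -0.028 0.203 0.003 50; 0 0 0 -0.028 0.203 0.003 50; 0 0 0 -0.028 0.203 0.003 50; 0 0 -0.068 0 0 0 50; 0 0 -0.068 0 0 0 50"

```text
t: 12.55
position: [0.4775, -0.3608, 0.1406]
tool_rot: [-3.138, 0.001, 0.462]
contact_force: [-1.0, 0.4, -0.6]
width: 0.0498
grasp_force: 0.0
```

Request:
servo_tool --plan "0 0 -0.068 0 0 0 50; 0 0 -0.068 0 0 0 50; 0 0 -0.068 0 0 0 50; 0 0 -0.068 0 0 0 50; 0 0 -0.068 0 0 0 50"

```text
t: 13.05
position: [0.4778, -0.3594, 0.1408]
tool_rot: [-3.138, -0.001, 1.176]
contact_force: [-0.3, -0.2, -0.1]
width: 0.0499
grasp_force: 0.0
```

Request:
servo_tool --plan "0 0 -0.068 0 0 0 50; 0 0 -0.068 0 0 0 50; 0 0 -0.068 0 0 0 50; 0 0 -0.068 0 0 0 50; 0 0 0 0 0 0 50"

```text
t: 13.55
position: [0.4778, -0.3594, 0.141]
tool_rot: [-3.14, -0.002, 1.74]
contact_force: [0.5, 0.2, -0.3]
width: 0.0501
grasp_force: 0.0
```

Request:
servo_tool --plan "0 0 0 0 0 0 50; 0 0 0 0 0 0 50"

```text
t: 13.75
position: [0.4782, -0.3597, 0.142]
tool_rot: [-3.141, -0.001, 1.738]
contact_force: [0.5, 0.9, 0.7]
width: 0.0494
grasp_force: 0.0
```

```bash
python3 go.py .481,-.361,.10,1.739 .481,-.361,.022,1.739; python3 - <<'E'
from h import *
im=imaging.get_image("side")
cv2.imwrite("pics/c4.png",cv2.resize(im[100:190,260:380],None,fx=5,fy=5,interpolation=cv2.INTER_CUBIC))
m,cf=sil("side","tongs",(320,149),12)
if m is not None:
    from fit import fit; print(cf,m.sum(),fit("tongs",(.481,-.361,1.73),{"side":m}))
E
```

```text
at [ 0.4782 -0.3597  0.142 ] yaw 1.738 t 13.8 w 0.0494 q [-0.73  0.1   1.86 -0.    1.18 -0.9 ]
shift [-0.0085  0.0126  0.21  ] = 1 x [-0.0085  0.0126  0.21  ] then turn -0.0003 = 1 x -0.0003
shift [ 0.   -0.    0.39] = 2 x [ 0.    -0.     0.195] then turn -0.0000 = 0 x -0.0000
0.52 45 (array([ 0.48239292, -0.35997685,  1.74146092]), np.float64(0.6436615186615187))
```

View pics/c4.png

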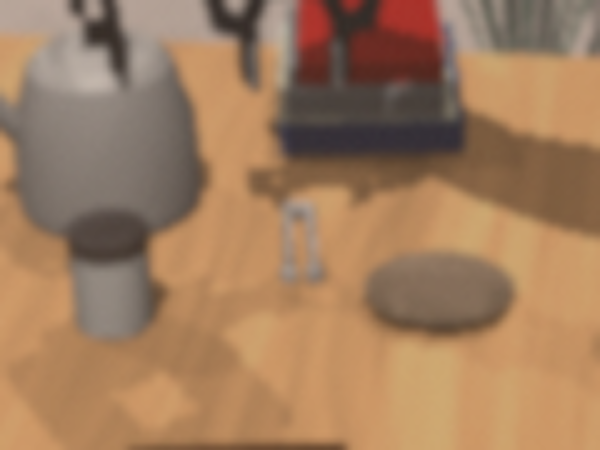

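The tongs stand at crop (302,240) between the open fingers, unmoved. Descend and grip.

Request:
servo_tool --plan "0 0 0 -0.006 0.014 0.2 50; 0 0 0 0 0 0.2 50; 0 0 0 0 0 0.14 50; 0 0 0 0 0 0.06 50; 0 0 0 0 0 0 50"

```text
t: 14.35
position: [0.4803, -0.3597, 0.0207]
tool_rot: [-3.139, -0.003, 1.74]
contact_force: [0.4, -0.5, 0.2]
width: 0.05
grasp_force: 0.0
```

Request:
servo_tool --plan "0 0 0 0 0 0 50; 0 0 0 0 0 0 0; 0 0 0 0 0 0 0; 0 0 0 0 0 0 0; 0 0 0 0 0 0 0"

```text
t: 14.85
position: [0.4827, -0.3618, 0.0252]
tool_rot: [3.139, 0.003, 1.74]
contact_force: [-1.1, 0.4, 6.1]
width: 0.0215
grasp_force: 58.7
```

Request:
servo_tool --plan "0 0 0 0 0 -0.03 0; 0 0 0 0 0 -0.15 0; 0 0 0 0 0 -0.2 0; 0 0 0 0 0 -0.2 0; 0 0 0 0 0 0 0"

```text
t: 15.35
position: [0.4846, -0.3635, 0.1468]
tool_rot: [3.133, 0.01, 1.74]
contact_force: [0.9, -1.1, 0.4]
width: 0.0208
grasp_force: 58.9
```

```bash
python3 go.py .481,-.361,.13,.172 .453,.039,.13,.172 .453,.039,.035,.172; python3 - <<'E'
from h import *
imaging.get_image("side");c="side"
k=K[c];R=np.array(k["R"]);t=np.array(k["t"])
for d in finder.mark_of(c,"tongs")[:2]: print(c,round(d["conf"],2),(R.T@(np.array(d["position"])-t)).round(4))
E
```

```text
at [ 0.4846 -0.3635  0.1468] yaw 1.74 t 15.3 w 0.0208 q [-0.73  0.1   1.85  0.    1.18 -0.9 ]
shift [ 0.0153 -0.0159  0.084 ] = 1 x [ 0.0153 -0.0159  0.084 ] then turn 0.7488 = 11 x 0.0681
shift [ 0.2044 -1.9945 -0.    ] = 9 x [ 0.0227 -0.2216 -0.    ] then turn -0.0000 = 0 x -0.0000
shift [-0.    -0.     0.475] = 3 x [-0.     -0.      0.1583] then turn -0.0000 = 0 x -0.0000
side 0.47 [ 0.4877 -0.3628  0.1227]
```

Request:
servo_tool --plan "0 0 0.068 0 0 0 0; 0 0 0.068 0 0 0 0; 0 0 0.068 0 0 0 0; 0 0 0.068 0 0 0 0; 0 0 0.068 0 0 0 0"

```text
t: 15.95
position: [0.4803, -0.3596, 0.1362]
tool_rot: [-3.137, -0.001, 1.022]
contact_force: [0.1, 0.1, -0.8]
width: 0.0217
grasp_force: 58.9
```

Request:
servo_tool --plan "0 0 0.068 0 0 0 0; 0 0 0.068 0 0 0 0; 0 0 0.068 0 0 0 0; 0 0 0.068 0 0 0 0; 0 0 0.068 0 0 0 0"

```text
t: 16.45
position: [0.4803, -0.3596, 0.1362]
tool_rot: [-3.138, 0.002, 0.31]
contact_force: [1.1, -0.2, -1.0]
width: 0.0212
grasp_force: 58.9
```

Request:
servo_tool --plan "0 0 0.068 0 0 0 0; 0 0 0 0.022 -0.22 0 0; 0 0 0 0.022 -0.22 0 0; 0 0 0 0.022 -0.22 0 0; 0 0 0 0.022 -0.22 0 0"

```text
t: 16.95
position: [0.4666, -0.1821, 0.1364]
tool_rot: [-3.139, 0.003, 0.173]
contact_force: [1.4, 0.7, 0.1]
width: 0.0213
grasp_force: 59.0
```

Request:
servo_tool --plan "0 0 0 0.022 -0.22 0 0; 0 0 0 0.022 -0.22 0 0; 0 0 0 0.022 -0.22 0 0; 0 0 0 0.022 -0.22 0 0; 0 0 0 0.022 -0.22 0 0"

```text
t: 17.45
position: [0.4501, 0.0379, 0.1368]
tool_rot: [-3.141, 0.003, 0.173]
contact_force: [0.5, 0.1, -0.9]
width: 0.0216
grasp_force: 59.0
```

Request:
servo_tool --plan "0 0 0 0 0 0 0; 0 0 0 0 0 0 0; 0 0 0 0 0 0 0; 0 0 0 0 0 0 0"

```text
t: 17.85
position: [0.4518, 0.0351, 0.1382]
tool_rot: [-3.142, 0.001, 0.172]
contact_force: [-0.6, -0.0, -1.4]
width: 0.0214
grasp_force: 59.1
```

```bash
python3 go.py .4535,.039,.035,.172;  python3 - <<'E'
from h import *
imaging.get_image("side");imaging.get_image("top")
for c in K:
  k=K[c];R=np.array(k["R"]);t=np.array(k["t"])
  for d in finder.mark_of(c,"tongs")[:2]: print(c,round(d["conf"],2),(R.T@(np.array(d["position"])-t)).round(4))
E
```

```text
at [0.4518 0.0351 0.1382] yaw 0.172 t 17.9 w 0.0214 q [-0.04 -0.23  2.18 -0.    1.19  1.36]
shift [ 0.0114 -0.0177  0.5158] = 3 x [ 0.0038 -0.0059  0.1719] then turn -0.0002 = 1 x -0.0002
side 0.81 [0.4517 0.0375 0.1133]
```

Request:
servo_tool --plan "0 0 0 0.011 -0.018 0.15 0; 0 0 0 0 0 0.18 0; 0 0 0 0 0 0.13 0; 0 0 0 0 0 0.06 0; 0 0 0 0 0 0 0"

```text
t: 18.55
position: [0.4522, 0.0399, 0.0331]
tool_rot: [-3.141, 0.004, 0.173]
contact_force: [-0.0, -0.0, 0.6]
width: 0.0215
grasp_force: 59.1
```

Request:
servo_tool --plan "0 0 0 0 0 0.01 0; 0 0 0 0 0 0 0; 0 0 0 0 0 0 0"

```text
t: 18.85
position: [0.4547, 0.0401, 0.0342]
tool_rot: [3.141, -0.003, 0.174]
contact_force: [-0.5, 0.2, -0.3]
width: 0.0214
grasp_force: 59.1
```

Request:
servo_tool --plan "0 0 0 0 0 0.008 0; 0 0 0 0 0 0 0; 0 0 0 0 0 0 0"

```text
t: 19.15
position: [0.4536, 0.0402, 0.0313]
tool_rot: [3.142, -0.0, 0.174]
contact_force: [-0.5, 0.2, -0.2]
width: 0.0213
grasp_force: 59.1
```

Request:
servo_tool --plan "0 0 0 0 0 0.008 0; 0 0 0 0 0 0 0; 0 0 0 0 0 0 0"

```text
t: 19.45
position: [0.4539, 0.0402, 0.0302]
tool_rot: [3.142, -0.0, 0.174]
contact_force: [-1.6, -0.3, 5.9]
width: 0.0215
grasp_force: 59.8
```

Request:
servo_tool --plan "0 0 0 0 0 0.006 0; 0 0 0 0 0 0 0; 0 0 0 0 0 0 0"

```text
t: 19.75
position: [0.4539, 0.0402, 0.0301]
tool_rot: [-3.141, 0.001, 0.174]
contact_force: [-7.1, 0.0, 14.6]
width: 0.0211
grasp_force: 61.0
```

Request:
servo_tool --plan "0 0 0 0 0 -0.004 26; 0 0 0 0 0 0 31; 0 0 0 0 0 0 31; 0 0 0 0 0 0 31"

```text
t: 20.15
position: [0.4533, 0.0401, 0.0288]
tool_rot: [-3.141, 0.001, 0.174]
contact_force: [-1.0, 0.7, -0.9]
width: 0.031
grasp_force: 0.0
```

Request:
servo_tool --plan "0 0 0 0 0 -0.05 31; 0 0 0 0 0 -0.15 31; 0 0 0 0 0 -0.2 31; 0 0 0 0 0 -0.2 50; 0 0 0 0 0 0 50"

```text
t: 20.65
position: [0.4578, 0.0401, 0.1566]
tool_rot: [3.139, -0.013, 0.174]
contact_force: [0.7, 0.2, 0.8]
width: 0.0499
grasp_force: 0.0
```

Request:
servo_tool --plan "0 0 0 0 0 0 50; 0 0 0 0 0 0 50"

```text
t: 20.85
position: [0.4528, 0.0402, 0.1482]
tool_rot: [-3.141, 0.002, 0.174]
contact_force: [0.4, -0.6, 0.4]
width: 0.0497
grasp_force: 0.0
```

```bash
python3 go.py .358,.311,.15,1.49 .358,.311,.021,1.49; python3 - <<'E'
from h import *
im=imaging.get_image("side");imaging.get_image("top")
for c in K:
    k=K[c];R=np.array(k["R"]);t=np.array(k["t"])
    for n in("tongs","spoon"):
        for d in finder.mark_of(c,n)[:2]: print(c,n,round(d["conf"],2),(R.T@(np.array(d["position"])-t)).round(4))
cv2.imwrite("pics/c5.png",cv2.resize(im[160:280,230:390],None,fx=4,fy=4,interpolation=cv2.INTER_CUBIC))
E
```

```text
at [0.4528 0.0402 0.1482] yaw 0.174 t 20.9 w 0.0497 q [-0.03 -0.24  2.17 -0.    1.21  1.37]
shift [-0.2327 -1.4156 -0.0089] = 7 x [-0.0332 -0.2022 -0.0013] then turn -0.6285 = 9 x -0.0698
shift [ 0.    -0.     0.645] = 3 x [ 0.    -0.     0.215] then turn -0.0000 = 0 x -0.0000
side tongs 0.65 [0.4539 0.0423 0.0052]
side spoon 0.54 [0.3568 0.3124 0.001 ]
top tongs 0.5 [0.4555 0.0392 0.0074]
top spoon 0.5 [ 0.6359 -0.4206  0.005 ]
top spoon 0.47 [0.4492 0.0362 0.0006]
```

View pics/c5.png

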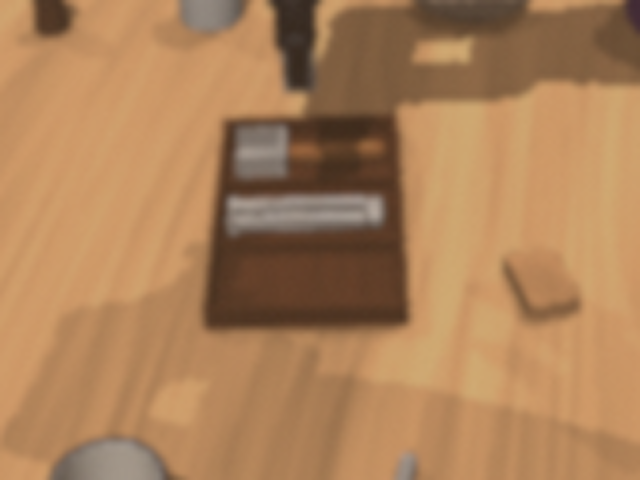

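The tongs lie in the middle bay, spanning crop (232,213) to (378,208). Now the spoon.

Request:
servo_tool --plan "0 0 0 -0.033 -0.202 -0.001 50; 0 0 0 -0.033 -0.202 -0.001 50; 0 0 0 -0.033 -0.202 -0.001 50; 0 0 0 -0.033 -0.202 -0.001 50; 0 0 0 -0.033 -0.202 -0.001 50"

```text
t: 21.65
position: [0.3853, 0.2348, 0.1499]
tool_rot: [3.142, 0.0, 0.173]
contact_force: [-0.3, -0.3, 0.7]
width: 0.0502
grasp_force: 0.0
```

Request:
servo_tool --plan "0 0 0 -0.033 -0.202 -0.001 50; 0 0 0 -0.033 -0.202 -0.001 50; 0 0 -0.07 0 0 0 50; 0 0 -0.07 0 0 0 50; 0 0 -0.07 0 0 0 50"

```text
t: 22.15
position: [0.3587, 0.3111, 0.15]
tool_rot: [3.142, 0.001, 0.621]
contact_force: [-0.6, 0.9, 0.1]
width: 0.0501
grasp_force: 0.0
```

Request:
servo_tool --plan "0 0 -0.07 0 0 0 50; 0 0 -0.07 0 0 0 50; 0 0 -0.07 0 0 0 50; 0 0 -0.07 0 0 0 50; 0 0 -0.07 0 0 0 50"

```text
t: 22.65
position: [0.359, 0.3106, 0.15]
tool_rot: [-3.141, 0.001, 1.353]
contact_force: [0.4, 0.7, 0.1]
width: 0.0499
grasp_force: 0.0
```

Request:
servo_tool --plan "0 0 -0.07 0 0 0 50; 0 0 0 0 0 0 50; 0 0 0 0 0 0 50; 0 0 0 0 0 0 50"

```text
t: 23.05
position: [0.3591, 0.3107, 0.1504]
tool_rot: [-3.141, 0.0, 1.491]
contact_force: [0.5, -0.2, 0.0]
width: 0.0499
grasp_force: 0.0
```

```bash
python3 go.py .3575,.311,.10,1.49 .3575,.311,.0215,1.49
```

```text
at [0.3591 0.3107 0.1504] yaw 1.491 t 23.1 w 0.0499 q [ 0.6  -0.19  2.13  0.    1.21  0.68]
shift [ 0.001  -0.0082  0.2518] = 2 x [ 0.0005 -0.0041  0.1259] then turn 0.0005 = 1 x 0.0005
shift [ 0.     -0.      0.3925] = 2 x [ 0.     -0.      0.1963] then turn -0.0000 = 0 x -0.0000
```

Request:
servo_tool --plan "0 0 0 0 -0.008 0.2 50; 0 0 0 0 0 0.2 50; 0 0 0 0 0 0.17 50; 0 0 0 0 0 0.07 50; 0 0 0 0 0 0 50"

```text
t: 23.55
position: [0.3561, 0.3098, 0.0205]
tool_rot: [-3.138, 0.003, 1.492]
contact_force: [0.7, 0.1, 0.4]
width: 0.0503
grasp_force: 0.0
```

Request:
servo_tool --plan "0 0 0 0 0 0 50; 0 0 0 0 0 0 0; 0 0 0 0 0 0 0; 0 0 0 0 0 0 0; 0 0 0 0 0 0 0"

```text
t: 24.05
position: [0.3586, 0.3116, 0.0242]
tool_rot: [3.139, -0.002, 1.493]
contact_force: [-0.5, -1.0, 7.0]
width: 0.0076
grasp_force: 58.9
```

Request:
servo_tool --plan "0 0 0 0 0 -0.03 0; 0 0 0 0 0 -0.15 0; 0 0 0 0 0 -0.2 0; 0 0 0 0 0 -0.2 0; 0 0 0 0 0 0 0"

```text
t: 24.55
position: [0.3609, 0.3132, 0.1455]
tool_rot: [3.132, -0.008, 1.493]
contact_force: [0.8, -0.3, -0.5]
width: 0.0073
grasp_force: 58.8
```

Request:
servo_tool --plan "0 0 0.07 0 0 0 0; 0 0 0.07 0 0 0 0; 0 0 0.07 0 0 0 0; 0 0 0.07 0 0 0 0; 0 0 0.07 0 0 0 0"

```text
t: 25.05
position: [0.357, 0.3105, 0.1377]
tool_rot: [-3.141, 0.001, 0.754]
contact_force: [0.1, 0.5, -0.1]
width: 0.0073
grasp_force: 58.8
```

Request:
servo_tool --plan "0 0 0.07 0 0 0 0; 0 0 0.07 0 0 0 0; 0 0 0.07 0 0 0 0; 0 0 0.07 0 0 0 0; 0 0 0 0 0 0 0"

```text
t: 25.55
position: [0.3571, 0.3105, 0.1377]
tool_rot: [3.141, 0.001, 0.174]
contact_force: [-0.7, -0.1, -0.5]
width: 0.0073
grasp_force: 58.8
```

```bash
python3 go.py .441,.110,.13,.172 .441,.11,.034,.172;  python3 - <<'E'
from h import *
imaging.get_image("side");imaging.get_image("top")
for c in K:
  k=K[c];R=np.array(k["R"]);t=np.array(k["t"])
  for d in finder.mark_of(c,"spoon")[:2]: print(c,round(d["conf"],2),(R.T@(np.array(d["position"])-t)).round(4))
E
```

```text
at [0.3571 0.3105 0.1377] yaw 0.174 t 25.6 w 0.0073 q [ 0.6  -0.18  2.14  0.    1.18  2.  ]
shift [0.2399 1.06   0.0385] = 5 x [0.048  0.212  0.0077] then turn 0.0009 = 1 x 0.0009
shift [-0.   -0.    0.48] = 3 x [-0.   -0.    0.16] then turn -0.0000 = 0 x -0.0000
side 0.66 [0.3572 0.3086 0.115 ]
```

Request:
servo_tool --plan "0 0 0 0.048 0.212 0.008 0; 0 0 0 0.048 0.212 0.008 0; 0 0 0 0.048 0.212 0.008 0; 0 0 0 0.048 0.212 0.008 0; 0 0 0 0.048 0.212 0.008 0"

```text
t: 26.25
position: [0.4419, 0.1087, 0.1306]
tool_rot: [-3.142, -0.001, 0.176]
contact_force: [0.2, 0.0, -1.1]
width: 0.0076
grasp_force: 58.9
```

Request:
servo_tool --plan "0 0 0 0 0 0 0; 0 0 0 0 0 0 0; 0 0 0 0 0 0 0"

```text
t: 26.55
position: [0.4412, 0.1109, 0.1304]
tool_rot: [-3.141, 0.0, 0.175]
contact_force: [-0.4, 0.8, -0.1]
width: 0.0073
grasp_force: 58.9
```

```bash
python3 go.py .441,.110,.032,.172;  python3 - <<'E'
from h import *
imaging.get_image("side");imaging.get_image("top")
for c in K:
  k=K[c];R=np.array(k["R"]);t=np.array(k["t"])
  for d in finder.mark_of(c,"spoon")[:2]: print(c,round(d["conf"],2),(R.T@(np.array(d["position"])-t)).round(4))
E
```

```text
at [0.4412 0.1109 0.1304] yaw 0.175 t 26.6 w 0.0073 q [ 0.13 -0.22  2.18  0.    1.17  1.52]
shift [-0.0016  0.0042  0.4919] = 3 x [-0.0005  0.0014  0.164 ] then turn 0.0014 = 1 x 0.0014
side 0.66 [0.4405 0.1094 0.1075]
```

Request:
servo_tool --plan "0 0 0 0 0.004 0.2 0; 0 0 0 0 0 0.16 0; 0 0 0 0 0 0.09 0; 0 0 0 0 0 0.04 0; 0 0 0 0 0 0 0"

```text
t: 27.25
position: [0.4407, 0.1099, 0.0316]
tool_rot: [-3.141, 0.002, 0.175]
contact_force: [0.3, 0.2, -0.4]
width: 0.0073
grasp_force: 58.9
```

Request:
servo_tool --plan "0 0 0 0 0 0.01 0; 0 0 0 0 0 0 0; 0 0 0 0 0 0 0"

```text
t: 27.55
position: [0.4425, 0.1097, 0.0317]
tool_rot: [3.142, -0.002, 0.174]
contact_force: [-0.8, 0.2, 0.1]
width: 0.0073
grasp_force: 58.9
```

Request:
servo_tool --plan "0 0 0 0 0 0.008 0; 0 0 0 0 0 0 0; 0 0 0 0 0 0 0"

```text
t: 27.85
position: [0.4419, 0.1095, 0.0293]
tool_rot: [-3.142, -0.001, 0.174]
contact_force: [-1.0, 0.6, 0.8]
width: 0.0071
grasp_force: 59.1
```

Request:
servo_tool --plan "0 0 0 0 0 0.005 0; 0 0 0 0 0 0 0; 0 0 0 0 0 0 0"

```text
t: 28.15
position: [0.442, 0.1096, 0.0292]
tool_rot: [3.142, 0.0, 0.174]
contact_force: [-4.0, -1.0, 10.5]
width: 0.0073
grasp_force: 60.1
```

Request:
servo_tool --plan "0 0 0 0 0 -0.002 16; 0 0 0 0 0 0 24; 0 0 0 0 0 0 26; 0 0 0 0 0 0 26"

```text
t: 28.55
position: [0.4414, 0.1095, 0.0281]
tool_rot: [-3.142, 0.0, 0.174]
contact_force: [0.4, -0.2, 0.4]
width: 0.0261
grasp_force: 0.0
```

Request:
servo_tool --plan "0 0 0 0 0 -0.05 26; 0 0 0 0 0 -0.15 26; 0 0 0 0 0 -0.2 26; 0 0 0 0 0 -0.2 80; 0 0 0 0 0 0 85"

```text
t: 29.05
position: [0.4458, 0.1101, 0.1559]
tool_rot: [3.141, -0.013, 0.174]
contact_force: [1.4, 0.5, 0.6]
width: 0.0541
grasp_force: 0.0
```

Request:
servo_tool --plan "0 0 0 0 0 0 85; 0 0 0 0 0 0 85"

```text
t: 29.25
position: [0.4408, 0.1094, 0.1474]
tool_rot: [-3.142, 0.002, 0.174]
contact_force: [-0.6, 0.2, -1.8]
width: 0.0817
grasp_force: 0.0
```

```bash
python3 go.py .589,-.2395,.16,.172 .589,-.2395,.045,.172; python3 - <<'E'
from fit import *
im=imaging.get_image("side");imaging.get_image("top")
for c in K:
    k=K[c];R=np.array(k["R"]);t=np.array(k["t"])
    for n in("spoon","tin","mug"):
        for d in finder.mark_of(c,n)[:2]: print(c,n,round(d["conf"],2),(R.T@(np.array(d["position"])-t)).round(4))
cv2.imwrite("pics/c6.png",cv2.resize(im[160:280,230:390],None,fx=4,fy=4,interpolation=cv2.INTER_CUBIC))
E
```

```text
at [0.4408 0.1094 0.1474] yaw 0.174 t 29.2 w 0.0817 q [ 0.13 -0.24  2.17 -0.    1.21  1.52]
shift [ 0.4281  1.8465 -0.0629] = 8 x [ 0.0535  0.2308 -0.0079] then turn 0.0008 = 1 x 0.0008
shift [-0.    -0.     0.575] = 3 x [-0.     -0.      0.1917] then turn -0.0000 = 0 x -0.0000
side spoon 0.58 [0.4398 0.1086 0.0043]
side tin 0.8 [ 0.5919 -0.2363  0.0019]
side mug 0.76 [0.5035 0.3431 0.001 ]
top tin 0.58 [ 0.5869 -0.2409 -0.003 ]
top mug 0.79 [0.5035 0.347  0.    ]
```

View pics/c6.png

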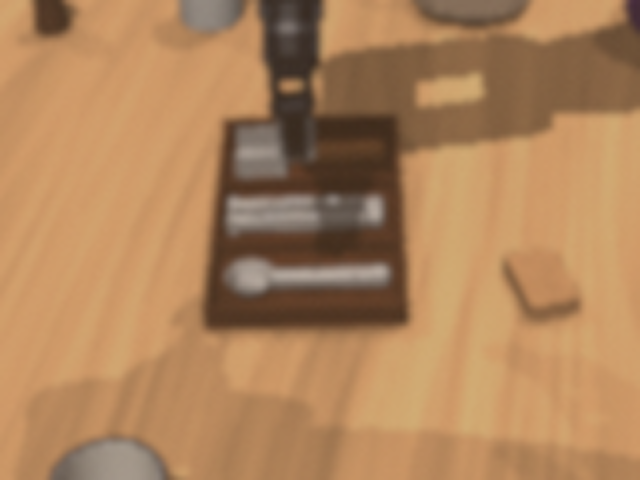

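All three pieces lie straight, one to a bay: scoop at crop (290,150), tongs (305,212), spoon (310,275). Next the tin.

Request:
servo_tool --plan "0 0 0 0.054 0.23 -0.008 85; 0 0 0 0.054 0.23 -0.008 85; 0 0 0 0.054 0.23 -0.008 85; 0 0 0 0.054 0.23 -0.008 85; 0 0 0 0.054 0.23 -0.008 85"

```text
t: 30.15
position: [0.5351, -0.1096, 0.1563]
tool_rot: [-3.141, -0.0, 0.173]
contact_force: [0.9, 0.6, 0.2]
width: 0.0851
grasp_force: 0.0
```

Request:
servo_tool --plan "0 0 0 0.054 0.23 -0.008 85; 0 0 0 0.054 0.23 -0.008 85; 0 0 0 0.054 0.23 -0.008 85; 0 0 0 0 0 0 85; 0 0 0 0 0 0 85"

```text
t: 30.65
position: [0.5903, -0.2389, 0.1604]
tool_rot: [-3.141, 0.001, 0.172]
contact_force: [-0.3, 0.6, -0.4]
width: 0.0848
grasp_force: 0.0
```

Request:
servo_tool --plan "0 0 0 0 0 0 85; 0 0 0 0 0 0 85"

```text
t: 30.85
position: [0.5899, -0.2367, 0.1609]
tool_rot: [-3.141, 0.0, 0.175]
contact_force: [0.6, 0.8, 0.2]
width: 0.0852
grasp_force: 0.0
```

```bash
python3 go.py .59,-.2395,.045,.172
```

```text
at [ 0.5899 -0.2367  0.1609] yaw 0.175 t 30.9 w 0.0852 q [-0.47  0.16  1.76  0.    1.22  0.93]
shift [-0.0022  0.014   0.5796] = 3 x [-0.0007  0.0047  0.1932] then turn 0.0015 = 1 x 0.0015
```

Request:
servo_tool --plan "0 0 0 -0.002 0.014 0.16 85; 0 0 0 0 0 0.16 85; 0 0 0 0 0 0.16 85; 0 0 0 0 0 0.1 85; 0 0 0 0 0 0 85"

```text
t: 31.35
position: [0.5876, -0.2383, 0.0412]
tool_rot: [-3.137, 0.006, 0.175]
contact_force: [-0.4, -0.1, -0.4]
width: 0.0847
grasp_force: 0.0
```

Request:
servo_tool --plan "0 0 0 0 0 0 70; 0 0 0 0 0 0 62; 0 0 0 0 0 0 56; 0 0 0 0 0 0 50; 0 0 0 0 0 0 45"

```text
t: 31.85
position: [0.5919, -0.2411, 0.0479]
tool_rot: [3.14, -0.003, 0.174]
contact_force: [-1.2, 3.0, 6.0]
width: 0.055
grasp_force: 63.0
```

Request:
servo_tool --plan "0 0 0 0 0 0 40; 0 0 0 0 0 0 40; 0 0 0 0 0 0 40"

```text
t: 32.15
position: [0.5919, -0.2411, 0.0479]
tool_rot: [3.14, -0.003, 0.174]
contact_force: [-1.4, 3.3, 6.3]
width: 0.055
grasp_force: 63.0
```

Request:
servo_tool --plan "0 0 0 0 0 -0.03 40; 0 0 0 0 0 -0.08 40; 0 0 0 0 0 -0.12 40; 0 0 0 0 0 -0.07 40; 0 0 0 0 0 0 40"

```text
t: 32.65
position: [0.5924, -0.2419, 0.1091]
tool_rot: [3.138, -0.005, 0.174]
contact_force: [1.5, -0.4, -1.8]
width: 0.055
grasp_force: 63.7
```

Request:
servo_tool --plan "0 0 0 0 0 0 40; 0 0 0 0 0 0 40"

```text
t: 32.85
position: [0.5896, -0.2405, 0.1038]
tool_rot: [-3.14, 0.002, 0.174]
contact_force: [-0.1, 0.4, -1.5]
width: 0.0554
grasp_force: 63.7
```

```bash
python3 go.py .567,.0588,.11,.172 .567,.0588,.05,.172;  python3 - <<'E'
from h import *
imaging.get_image("side");imaging.get_image("top")
for c in K:
  k=K[c];R=np.array(k["R"]);t=np.array(k["t"])
  for d in finder.mark_of(c,"tin")[:2]: print(c,round(d["conf"],2),(R.T@(np.array(d["position"])-t)).round(4))
E
```

```text
at [ 0.5896 -0.2405  0.1038] yaw 0.174 t 32.9 w 0.0554 q [-0.47  0.22  1.79 -0.    1.13  0.93]
shift [ 0.1473 -1.4933 -0.0311] = 7 x [ 0.021  -0.2133 -0.0044] then turn 0.0008 = 1 x 0.0008
shift [-0.  -0.   0.3] = 2 x [-0.   -0.    0.15] then turn -0.0000 = 0 x -0.0000
side 0.75 [ 0.5887 -0.2372  0.0552]
```

Request:
servo_tool --plan "0 0 0 0.021 -0.213 0 40; 0 0 0 0.021 -0.213 0 40; 0 0 0 0.021 -0.213 0 40; 0 0 0 0.021 -0.213 0 40; 0 0 0 0.021 -0.213 0 40"

```text
t: 33.55
position: [0.5738, -0.0258, 0.1048]
tool_rot: [-3.141, 0.0, 0.173]
contact_force: [0.3, -0.3, -2.0]
width: 0.0551
grasp_force: 64.0
```

Request:
servo_tool --plan "0 0 0 0.021 -0.213 0 40; 0 0 0 0.021 -0.213 0 40; 0 0 0 0 0 0 40; 0 0 0 0 0 0 40; 0 0 0 0 0 0 40"

```text
t: 34.05
position: [0.5678, 0.0573, 0.1049]
tool_rot: [3.141, 0.0, 0.173]
contact_force: [-0.3, 0.2, -2.2]
width: 0.0555
grasp_force: 64.3
```

Request:
servo_tool --plan "0 0 0 0 0 0 40; 0 0 0 0 0 0 40"

```text
t: 34.25
position: [0.568, 0.0568, 0.105]
tool_rot: [3.142, 0.0, 0.172]
contact_force: [0.4, 0.4, -2.2]
width: 0.0555
grasp_force: 64.3
```

```bash
python3 go.py .567,.0588,.052,.172;  python3 - <<'E'
from h import *
imaging.get_image("side");imaging.get_image("top")
for c in K:
  k=K[c];R=np.array(k["R"]);t=np.array(k["t"])
  for d in finder.mark_of(c,"tin")[:2]: print(c,round(d["conf"],2),(R.T@(np.array(d["position"])-t)).round(4))
E
```

```text
at [0.568  0.0568 0.105 ] yaw 0.172 t 34.2 w 0.0555 q [ 0.01  0.08  1.95 -0.    1.11  1.4 ]
shift [-0.0032 -0.0106  0.2652] = 2 x [-0.0016 -0.0053  0.1326] then turn -0.0001 = 1 x -0.0001
side 0.86 [0.5665 0.0565 0.0588]
```

Request:
servo_tool --plan "0 0 0 -0.003 -0.01 0.12 40; 0 0 0 0 0 0.1 40; 0 0 0 0 0 0.03 40; 0 0 0 0 0 0 40; 0 0 0 0 0 0 40"

```text
t: 34.95
position: [0.5676, 0.0598, 0.056]
tool_rot: [3.141, -0.001, 0.174]
contact_force: [-0.3, -0.2, -1.9]
width: 0.0552
grasp_force: 64.3
```

Request:
servo_tool --plan "0 0 0 0 0 0.01 40; 0 0 0 0 0 0 40; 0 0 0 0 0 0 40"

```text
t: 35.25
position: [0.5673, 0.0598, 0.0538]
tool_rot: [3.141, -0.001, 0.174]
contact_force: [-0.9, 0.0, -2.8]
width: 0.0554
grasp_force: 64.3
```

Request:
servo_tool --plan "0 0 0 0 0 0.007 40; 0 0 0 0 0 0 40; 0 0 0 0 0 0 40"

```text
t: 35.55
position: [0.5668, 0.0599, 0.0517]
tool_rot: [-3.142, 0.0, 0.174]
contact_force: [-0.9, 0.7, -2.3]
width: 0.0554
grasp_force: 64.3
```

Request:
servo_tool --plan "0 0 0 0 0 0.007 40; 0 0 0 0 0 0 40; 0 0 0 0 0 0 40"

```text
t: 35.85
position: [0.5669, 0.0598, 0.0502]
tool_rot: [-3.142, 0.0, 0.174]
contact_force: [-0.2, -0.3, -0.9]
width: 0.0552
grasp_force: 64.3
```

Request:
servo_tool --plan "0 0 0 0 0 0.007 40; 0 0 0 0 0 0 40; 0 0 0 0 0 0 40"

```text
t: 36.15
position: [0.5668, 0.0598, 0.0488]
tool_rot: [-3.142, 0.0, 0.174]
contact_force: [0.2, -0.1, -1.4]
width: 0.0549
grasp_force: 64.3
```

Request:
servo_tool --plan "0 0 0 0 0 0.005 40; 0 0 0 0 0 0 40; 0 0 0 0 0 0 40"

```text
t: 36.45
position: [0.567, 0.0598, 0.048]
tool_rot: [3.142, -0.0, 0.174]
contact_force: [0.7, 0.3, -1.6]
width: 0.0554
grasp_force: 64.3
```

Request:
servo_tool --plan "0 0 0 0 0 0.005 40; 0 0 0 0 0 0 40; 0 0 0 0 0 0 40"

```text
t: 36.75
position: [0.5672, 0.0599, 0.048]
tool_rot: [3.142, -0.0, 0.174]
contact_force: [-2.9, 0.5, 5.8]
width: 0.0556
grasp_force: 64.8
```

Request:
servo_tool --plan "0 0 0 0 0 0.004 40; 0 0 0 0 0 0 40; 0 0 0 0 0 0 40"

```text
t: 37.05
position: [0.5673, 0.0599, 0.0479]
tool_rot: [3.142, 0.0, 0.174]
contact_force: [-5.7, -0.7, 11.1]
width: 0.0552
grasp_force: 65.1
```

Request:
servo_tool --plan "0 0 0 0 0 -0.003 55; 0 0 0 0 0 0 62; 0 0 0 0 0 0 72; 0 0 0 0 0 0 85; 0 0 0 0 0 0 85"

```text
t: 37.55
position: [0.5669, 0.0598, 0.0465]
tool_rot: [-3.142, 0.0, 0.174]
contact_force: [0.0, -0.1, -0.7]
width: 0.0853
grasp_force: 0.0
```

Request:
servo_tool --plan "0 0 0 0 0 -0.08 85; 0 0 0 0 0 -0.15 85; 0 0 0 0 0 -0.2 85; 0 0 0 0 0 -0.1 85; 0 0 0 0 0 0 85"

```text
t: 38.05
position: [0.5699, 0.0599, 0.1586]
tool_rot: [3.14, -0.01, 0.174]
contact_force: [-0.1, 0.3, -0.4]
width: 0.085
grasp_force: 0.0
```

Request:
servo_tool --plan "0 0 0 0 0 0 85; 0 0 0 0 0 0 85"

```text
t: 38.25
position: [0.5659, 0.0598, 0.1513]
tool_rot: [-3.141, 0.002, 0.174]
contact_force: [-0.0, -0.7, -0.1]
width: 0.0848
grasp_force: 0.0
```

```bash
python3 - <<'E'
from fit import *
im={c:imaging.get_image(c) for c in K}
for c in K:
    k=K[c];R=np.array(k["R"]);t=np.array(k["t"])
    for n in("tin","mug","saucer"):
        for d in finder.mark_of(c,n)[:2]: print(c,n,round(d["conf"],2),(R.T@(np.array(d["position"])-t)).round(4))
    for n,p in(("mug",(.503,.345,-.77)),("saucer",(.37,-.291,0))):
        m,cf=sil(c,n,proj(c,[[*p[:2],.02]])[0])
        if m is not None: print("fit",c,n,round(cf,2),fit(n,p,{c:m}))
cv2.imwrite("pics/c7.png",cv2.resize(im["side"][110:310,180:400],None,fx=3,fy=3,interpolation=cv2.INTER_CUBIC)[:600])
E
python3 go.py .504,.346,.16,-.77 
```

```text
side tin 0.77 [0.5691 0.0626 0.0013]
side mug 0.89 [ 5.048e-01  3.433e-01 -2.000e-04]
side mug 0.56 [0.4566 0.0432 0.0044]
side saucer 0.88 [ 0.3741 -0.2923  0.0048]
fit side mug 0.92 (array([ 0.50516043,  0.34757095, -0.45471845]), np.float64(0.08484344878016348))
fit side saucer 0.65 (array([ 0.37123819, -0.28794775, -0.02918756]), np.float64(0.0855615517768048))
top tin 0.51 [ 0.3704 -0.2925 -0.0011]
top mug 0.58 [0.5013 0.344  0.0025]
top saucer 0.69 [ 0.37   -0.2919 -0.0014]
fit top mug 0.92 (array([ 0.50403995,  0.34561925, -0.75805095]), np.float64(0.11696480349734573))
fit top saucer 0.85 (array([ 0.36812662, -0.29146134,  0.00437373]), np.float64(0.0688412154079272))
at [0.5669 0.0598 0.1527] yaw 0.174 t 38.9 w 0.0851 q [0.01 0.03 1.92 0.   1.2  1.41]
shift [-0.0627 -1.4637 -0.0364] = 7 x [-0.009  -0.2091 -0.0052] then turn 0.4506 = 7 x 0.0644
```

View pics/c7.png

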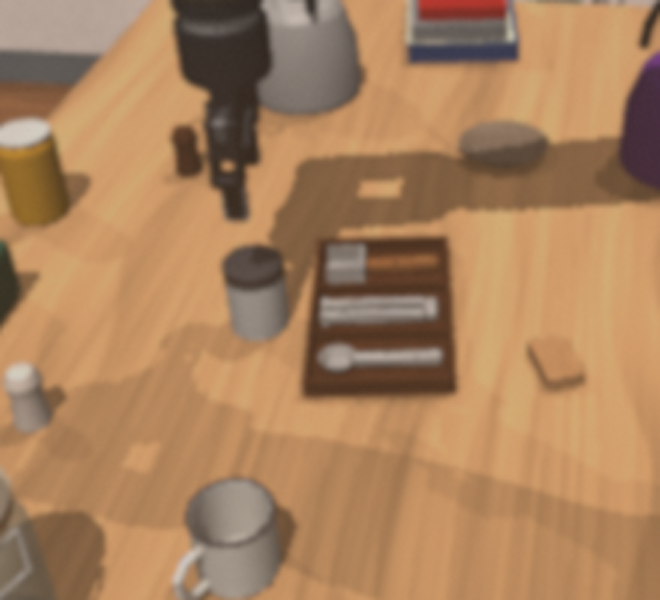

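The tin stands at crop (257,290), behind the tray and in line with the middle bay. The mug is upright at crop (235,540), handle towards (190,575). Mug next.

Request:
servo_tool --plan "0 0 0 -0.009 -0.209 -0.005 85; 0 0 0 -0.009 -0.209 -0.005 85; 0 0 0 -0.009 -0.209 -0.005 85; 0 0 0 -0.009 -0.209 -0.005 85; 0 0 0 -0.009 -0.209 -0.005 85"

```text
t: 39.35
position: [0.5215, 0.2657, 0.158]
tool_rot: [-3.141, -0.001, 0.173]
contact_force: [-0.3, -0.6, -0.9]
width: 0.0851
grasp_force: 0.0
```

Request:
servo_tool --plan "0 0 0 -0.009 -0.209 -0.005 85; 0 0 0 -0.009 -0.209 -0.005 85; 0 0 -0.061 0 0 0 85; 0 0 -0.061 0 0 0 85; 0 0 -0.061 0 0 0 85"

```text
t: 39.85
position: [0.5037, 0.3465, 0.1597]
tool_rot: [3.142, 0.0, 0.563]
contact_force: [-0.3, 0.2, 0.3]
width: 0.0854
grasp_force: 0.0
```

Request:
servo_tool --plan "0 0 -0.061 0 0 0 85; 0 0 -0.061 0 0 0 85; 0 0 0 0 0 0 85; 0 0 0 0 0 0 85; 0 0 0 0 0 0 85"

```text
t: 40.35
position: [0.504, 0.3458, 0.1597]
tool_rot: [3.142, -0.0, 0.811]
contact_force: [-0.2, 0.8, -0.1]
width: 0.0849
grasp_force: 0.0
```

```bash
python3 go.py .504,.3455,.041,.81
```

```text
at [0.504  0.3458 0.1597] yaw 0.811 t 40.4 w 0.0849 q [ 0.51  0.11  1.82 -0.    1.21  1.27]
shift [-0.0011  0.0013  0.5937] = 3 x [-0.0004  0.0004  0.1979] then turn 0.0003 = 1 x 0.0003
```

Request:
servo_tool --plan "0 0 0 0 0 0.16 85; 0 0 0 0 0 0.16 85; 0 0 0 0 0 0.15 85; 0 0 0 0 0 0.12 85; 0 0 0 0 0 0 85"

```text
t: 40.85
position: [0.5011, 0.3442, 0.0374]
tool_rot: [-3.139, 0.008, 0.811]
contact_force: [-0.7, 1.1, -0.3]
width: 0.0848
grasp_force: 0.0
```

Request:
servo_tool --plan "0 0 0 0 0 0 76; 0 0 0 0 0 0 68; 0 0 0 0 0 0 62; 0 0 0 0 0 0 56; 0 0 0 0 0 0 50"

```text
t: 41.35
position: [0.5056, 0.3468, 0.0446]
tool_rot: [3.14, -0.004, 0.812]
contact_force: [-1.7, -0.2, 6.3]
width: 0.0607
grasp_force: 65.0
```

Request:
servo_tool --plan "0 0 0 0 0 0 45; 0 0 0 0 0 0 45"

```text
t: 41.55
position: [0.5055, 0.3468, 0.0447]
tool_rot: [3.14, -0.004, 0.812]
contact_force: [-1.6, -1.1, 5.9]
width: 0.0611
grasp_force: 65.0
```

Request:
servo_tool --plan "0 0 0 0 0 -0.03 45; 0 0 0 0 0 -0.1 45; 0 0 0 0 0 -0.15 45; 0 0 0 0 0 -0.1 45; 0 0 0 0 0 0 45"

```text
t: 42.05
position: [0.5061, 0.3471, 0.1221]
tool_rot: [3.139, -0.007, 0.812]
contact_force: [0.3, 0.1, -0.3]
width: 0.0613
grasp_force: 65.3
```

Request:
servo_tool --plan "0 0 0 0 0 0 45; 0 0 0 0 0 0 45"

```text
t: 42.25
position: [0.5029, 0.3452, 0.1159]
tool_rot: [-3.141, 0.003, 0.812]
contact_force: [0.3, -0.5, -1.6]
width: 0.061
grasp_force: 65.3
```

```bash
python3 go.py .37,-.291,.118,.81;  python3 - <<'E'
from fit import *
im={c:imaging.get_image(c) for c in K}
z=sensors.get_obs()["position"]
for c in K:
  k=K[c];R=np.array(k["R"]);t=np.array(k["t"])
  for d in finder.mark_of(c,"mug")[:2]: print(c,round(d["conf"],2),(R.T@(np.array(d["position"])-t)).round(4))
u,v=proj("side",[z])[0].astype(int)
cv2.imwrite("pics/c8.png",cv2.resize(im["side"][v-60:v+70,u-70:u+70],None,fx=4,fy=4,interpolation=cv2.INTER_CUBIC))
E
```

```text
at [0.5029 0.3452 0.1159] yaw 0.812 t 42.2 w 0.061 q [ 0.51  0.15  1.85 -0.    1.14  1.27]
shift [-2.7664  1.7055 -0.0105] = 15 x [-0.1844  0.1137 -0.0007] then turn 0.0012 = 1 x 0.0012
side 0.62 [0.5037 0.3411 0.0714]
```

View pics/c8.png

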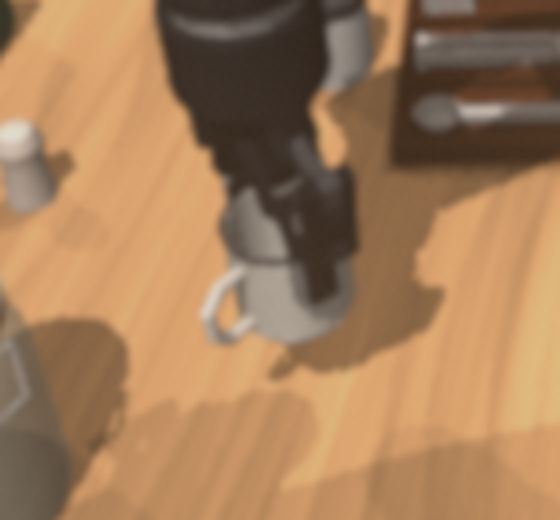

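The mug hangs upright in the fingers, handle at crop (220,300). Carry it to the saucer.

Request:
servo_tool --plan "0 0 0 -0.184 0.114 -0.001 45; 0 0 0 -0.184 0.114 -0.001 45; 0 0 0 -0.184 0.114 -0.001 45; 0 0 0 -0.184 0.114 -0.001 45; 0 0 0 -0.184 0.114 -0.001 45"

```text
t: 42.95
position: [0.4593, 0.1324, 0.1182]
tool_rot: [-3.141, 0.001, 0.813]
contact_force: [1.9, 0.0, -0.8]
width: 0.0609
grasp_force: 65.4
```

Request:
servo_tool --plan "0 0 0 -0.184 0.114 -0.001 45; 0 0 0 -0.184 0.114 -0.001 45; 0 0 0 -0.184 0.114 -0.001 45; 0 0 0 -0.184 0.114 -0.001 45; 0 0 0 -0.184 0.114 -0.001 45"

```text
t: 43.45
position: [0.4156, -0.0796, 0.1195]
tool_rot: [3.141, -0.0, 0.813]
contact_force: [-0.0, 0.1, -1.2]
width: 0.0614
grasp_force: 65.4
```

Request:
servo_tool --plan "0 0 0 -0.184 0.114 -0.001 45; 0 0 0 -0.184 0.114 -0.001 45; 0 0 0 -0.184 0.114 -0.001 45; 0 0 0 -0.184 0.114 -0.001 45; 0 0 0 -0.184 0.114 -0.001 45"

```text
t: 43.95
position: [0.3717, -0.2917, 0.1205]
tool_rot: [-3.141, -0.0, 0.812]
contact_force: [0.8, 0.1, -1.4]
width: 0.0613
grasp_force: 65.4
```

Request:
servo_tool --plan "0 0 0 0 0 0 45; 0 0 0 0 0 0 45; 0 0 0 0 0 0 45; 0 0 0 0 0 0 45; 0 0 0 0 0 0 45"

```text
t: 44.45
position: [0.3729, -0.2891, 0.1206]
tool_rot: [-3.141, -0.0, 0.814]
contact_force: [-0.1, -0.7, -1.0]
width: 0.0611
grasp_force: 65.5
```

```bash
python3 go.py .3708,-.291,.06,.81;  python3 - <<'E'
from fit import *
im={c:imaging.get_image(c) for c in K}
for c in K:
  k=K[c];R=np.array(k["R"]);t=np.array(k["t"])
  for n in ("mug","saucer"):
    for d in finder.mark_of(c,n)[:2]: print(c,n,round(d["conf"],2),(R.T@(np.array(d["position"])-t)).round(4))
E
```

```text
at [ 0.3729 -0.2891  0.1206] yaw 0.814 t 44.5 w 0.0611 q [-0.77 -0.16  2.16  0.    1.15 -0.02]
shift [-0.0142 -0.0008  0.3028] = 2 x [-0.0071 -0.0004  0.1514] then turn 0.0021 = 1 x 0.0021
side mug 0.65 [ 0.3745 -0.2931  0.0779]
side saucer 0.86 [ 0.3742 -0.2912  0.0022]
side saucer 0.54 [ 6.341e-01 -4.164e-01  4.000e-04]
top mug 0.49 [0.4561 0.0354 0.0053]
```

Request:
servo_tool --plan "0 0 0 -0.006 0.004 0.13 45; 0 0 0 0 0 0.12 45; 0 0 0 0 0 0.06 45; 0 0 0 0 0 0.015 45; 0 0 0 0 0 0 45"

```text
t: 45.25
position: [0.3724, -0.2915, 0.0557]
tool_rot: [-3.141, -0.0, 0.812]
contact_force: [-0.4, 0.1, -0.3]
width: 0.0611
grasp_force: 65.6
```

Request:
servo_tool --plan "0 0 0 0 0 0.007 45; 0 0 0 0 0 0 45; 0 0 0 0 0 0 45"

```text
t: 45.55
position: [0.3728, -0.292, 0.0552]
tool_rot: [3.14, 0.0, 0.812]
contact_force: [0.0, -0.1, -1.6]
width: 0.0612
grasp_force: 65.6
```

Request:
servo_tool --plan "0 0 0 0 0 0.007 45; 0 0 0 0 0 0 45; 0 0 0 0 0 0 45"

```text
t: 45.85
position: [0.3723, -0.2915, 0.0529]
tool_rot: [-3.142, 0.0, 0.813]
contact_force: [0.1, -0.4, -1.7]
width: 0.0616
grasp_force: 65.6
```

Request:
servo_tool --plan "0 0 0 -0.004 0 0.006 45; 0 0 0 0 0 0 45; 0 0 0 0 0 0 45"

```text
t: 46.15
position: [0.3717, -0.2921, 0.0516]
tool_rot: [-3.141, 0.0, 0.812]
contact_force: [0.2, 0.3, -0.7]
width: 0.0611
grasp_force: 65.6
```

Request:
servo_tool --plan "0 0 0 0 0 0.006 45; 0 0 0 0 0 0 45; 0 0 0 0 0 0 45"

```text
t: 46.45
position: [0.3718, -0.2921, 0.0505]
tool_rot: [-3.141, -0.0, 0.812]
contact_force: [0.3, 0.2, -1.0]
width: 0.0614
grasp_force: 65.6
```

Request:
servo_tool --plan "0 0 0 0 0 0.004 45; 0 0 0 0 0 0 45; 0 0 0 0 0 0 45"

```text
t: 46.75
position: [0.3718, -0.2921, 0.0497]
tool_rot: [3.142, -0.0, 0.812]
contact_force: [0.4, -0.4, -1.5]
width: 0.0609
grasp_force: 65.6
```

Request:
servo_tool --plan "0 0 0 0 0 0.004 45; 0 0 0 0 0 0 45; 0 0 0 0 0 0 45"

```text
t: 47.05
position: [0.3719, -0.2922, 0.0496]
tool_rot: [-3.141, 0.0, 0.813]
contact_force: [-2.8, 0.9, 5.4]
width: 0.0611
grasp_force: 66.0
```

Request:
servo_tool --plan "0 0 0 0 0 0.004 45; 0 0 0 0 0 0 45; 0 0 0 0 0 0 45"

```text
t: 47.35
position: [0.3719, -0.2923, 0.0496]
tool_rot: [-3.141, 0.0, 0.813]
contact_force: [-5.0, 3.8, 10.8]
width: 0.0612
grasp_force: 66.7
```

Request:
servo_tool --plan "0 0 0 0 0 -0.005 62; 0 0 0 0 0 0 68; 0 0 0 0 0 0 76; 0 0 0 0 0 0 85; 0 0 0 0 0 0 85"

```text
t: 47.85
position: [0.3718, -0.2921, 0.049]
tool_rot: [-3.141, -0.0, 0.812]
contact_force: [-0.5, -0.1, -0.5]
width: 0.0851
grasp_force: 0.0
```

Request:
servo_tool --plan "0 0 0 0 0 -0.08 85; 0 0 0 0 0 -0.15 85; 0 0 0 0 0 -0.2 85; 0 0 0 0 0 -0.2 85; 0 0 0 0 0 -0.2 85"

```text
t: 48.35
position: [0.3716, -0.2918, 0.2165]
tool_rot: [-3.141, -0.0, 0.813]
contact_force: [-0.1, -1.5, -1.1]
width: 0.0846
grasp_force: 0.0
```

Request:
servo_tool --plan "0 0 0 0 0 0 85; 0 0 0 0 0 0 85; 0 0 0 0 0 0 85"

```text
t: 48.65
position: [0.3712, -0.2915, 0.2136]
tool_rot: [-3.139, -0.0, 0.812]
contact_force: [-1.1, -0.6, -0.1]
width: 0.0848
grasp_force: 0.0
```

```bash
python3 - <<'E'
from fit import *
im={c:imaging.get_image(c) for c in K};print(sensors.get_obs()["position"],sensors.get_obs()["t"])
for c in K:
    k=K[c];R=np.array(k["R"]);t=np.array(k["t"])
    for n in("scoop","tongs","spoon","tin","mug","saucer","kettle","jar"):
        for d in finder.mark_of(c,n)[:1]: print(c,n,round(d["conf"],2),(R.T@(np.array(d["position"])-t)).round(4))
cv2.imwrite("pics/c9.png",cv2.resize(im["side"][90:240,220:420],None,fx=4,fy=4,interpolation=cv2.INTER_CUBIC))
cv2.imwrite("pics/c10.png",cv2.resize(im["top"][100:250,240:440],None,fx=4,fy=4,interpolation=cv2.INTER_CUBIC))
E
```

```text
[ 0.37105737 -0.29138066  0.21303728] 48.75
side scoop 0.56 [ 0.4653 -0.0305  0.0059]
side tongs 0.78 [0.4552 0.0423 0.0053]
side spoon 0.55 [0.4428 0.1087 0.0052]
side tin 0.86 [0.5687 0.0616 0.0036]
side mug 0.9 [ 0.3745 -0.296   0.0047]
side saucer 0.68 [ 0.3719 -0.2984  0.0005]
side kettle 0.69 [ 0.1699 -0.2897  0.0016]
side jar 0.76 [0.647  0.431  0.0029]
top scoop 0.6 [ 0.4676 -0.0313  0.0024]
top tongs 0.65 [0.4551 0.0371 0.0051]
top spoon 0.64 [0.4409 0.1087 0.0045]
top tin 0.83 [ 0.5636  0.0618 -0.0042]
top mug 0.4 [ 0.3671 -0.2932  0.0079]
top kettle 0.66 [ 0.6359 -0.4231  0.0038]
top jar 0.72 [0.4389 0.1105 0.0057]
```

View pics/c9.png

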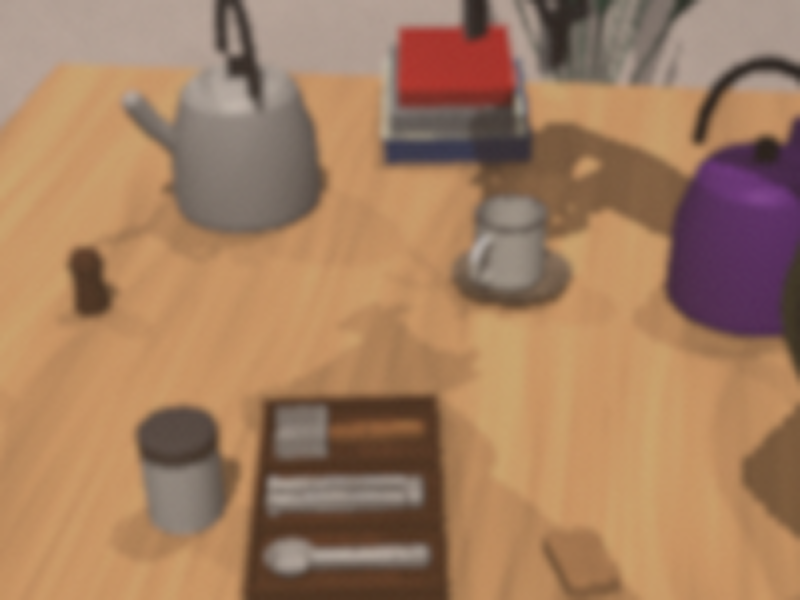

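View pics/c10.png

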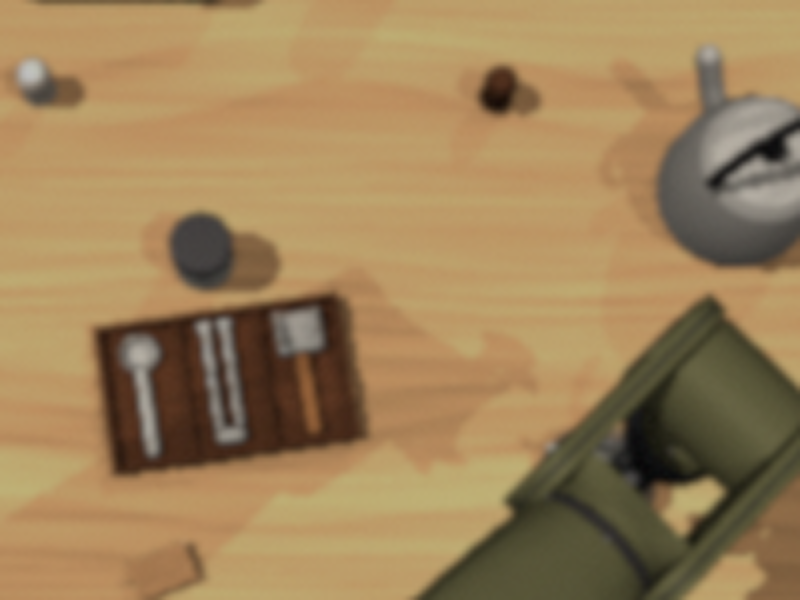

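The views show the scoop, tongs and spoon straight and centred in their bays. The tin stands behind the tray in line with the middle bay, at top crop (200,245). The mug is upright in the middle of the saucer, at side crop (512,245). The kettle, jar and saucer show no movement beyond the network's error. Handing in.

```bash
python3 -c "
from bench import bot
print(bot.job_done())"
```

```text
the job is handed in; nothing more can be done
None
```

I finished the job and handed it in at about 49 s of the 109 s limit; the last pictures showed the scoop, tongs and spoon in their bays, the tin about 2 cm behind the tray, and the mug upright on the saucer.

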